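# Charge the thread winder's magazine through its tipping tray

## Robot

A 6-joint arm with a two-finger parallel gripper is mounted at the origin on the work surface. World frame = base frame: x ahead of the robot, y to its left, z up, the work surface at z = 0. Lengths are in m, angles in rad, forces in N, time in s.
With the tool pointing down it reaches from about 0.25 to 0.775 m from the base axis. Payload 4 kg.
Tool frame: the origin (TCP) lies at the very end of the fingers, on their centre line; the grasp point (between the pads) lies 19 mm behind it; z points along the fingers, y is the direction in which the jaws open and shut (so a half turn about z gives the same grasp; the last joint's range is limited). The gripper opens to 94 mm and grips with 3 to 60 N. Pads are 16 mm wide; open, the fingers measure 119 mm over their backs; the gripper's body (75 mm by 177 mm) begins 78 mm behind the grasp point.
Start: joints at [1.238, 0.087, 1.371, -0, 1.684, -0.103], TCP at [0.125, 0.536, 0.206] pointing down, gripper open.
Joint ranges: [-3.1, 3.1], [-0.76, 2.03], [0.27, 2.55], [-1.08, 4.22], [0.17, 2.65], [-2.57, 2.57]. Speed limits (rad/s): [2.79, 2.79, 3.14, 3.14, 3.14, 3.14].

## Interface

Orientations are given as a unit quaternion [x, y, z, w].
In Python, from cell import readout, viewer, arm gives the robot as it stands.
- The arm moves only by the tool arm_command, never from a script. Its argument "motion" is a list of rows, each a list of 7 numbers: the shift along the tool's x, y, z in mm, then the turn, a rotation vector about the tool's x, y, z in rad, then the gripper's target within -1 to 1 (fully open at 1, half-way at 0, shut at -1). In form: [[x, y, z, rx, ry, rz, jaw], ...]. A call has 1 to 8 rows; each row is the pose to reach, as a shift and turn from the pose commanded when the call began, along the tool's axes at that moment; what a row does not reach only later rows make up. A row lasts 1/12 s, in which the tool goes at most 41.7 mm and 7.16 degrees, less where a joint would pass 70% of its speed; a pose out of reach is approached as far as the arm can. A call with a gripper value outside its range is refused whole. The fingers move at their own pace and stop on an object; "grip_force" is the grip in N (left out, the last holds). Time passes only in rows, so rows that repeat a pose let the fingers close. It gives the time, the measured TCP pose, the force and the opening at its end, in the units of the state.
- readout.state(): the state, without advancing time (a new reading comes with each control period).
- viewer.snapshot(name): name is "side" or "top" or "wrist"; returns (picture, depth): 384x512x3 uint8, red, green, blue; 384x512 float32, m along the optical axis (not along the pixel's ray), 0 where there is no reading.
- viewer.camera_params(name): a dict with "fx", "fy", "cx", "cy" (pixels), "view" (4x4, takes a point from world to camera coordinates); the wrist camera has in their place "mount" (4x4, takes a point from camera to tool coordinates, whose origin is the TCP and whose axes are the flange's). Camera axes: x right, y up, looking along -z (the intrinsics and any distortion apply to the point x, -y, -z); pixel columns grow to the right and rows downward; lengths in m; the calibration is good to about 2 mm. A picture is of the moment at which its call begins: read the wrist's pose just before it. camera_params takes no time and is no camera call.
- arm.hand_in(): hands the job in, once; it reports no verdict.
The state is a dict: "time_s": time; "qpos": joint angles; "dq": joint speeds; "joint_efforts": joint torques, N m; "tcp_pos": TCP position; "tool_rot": TCP orientation; "contact_force": force on the tool from outside, world axes, zero at the start; "moment": the same for the moment, N m; "width": finger opening in m.
Only numpy, scipy, OpenCV 4.12 (cv2) and the standard library are available. Lean on these libraries where they do the work, as an engineer would, in place of code of your own. Each camera call takes 0.05 s, during which the arm holds its last target.

## Task

Put every empty white spool that is on the bench into the feeder's level tipping tray, leaving the shutter across its lip unopened until all are in. Then slide the shutter grip fully open to its end stop, tip the tray up by its handle to about 45 degrees and hold it there until all spools have dropped into the magazine. Bring the tray back level, slide the shutter fully shut again and let go; leave the oil bottle, screwdriver and tin where they are.

Things in the scene. Friction and masses are not known exactly. Their poses are not given: they have to be found in the camera images.
- feeder: Fixed spool feeder of a thread winder, about 0.3 m x 0.45 m, grey sheet metal. Origin on the bench (z = 0) under the tray's hinge line. Its +y points from the hinge towards the tray and its handle, its -y to the open-topped magazine; its x runs along the hinge. A green winding head (90 mm high) stands at +x of the magazine.
- tray (a joint): Tilt of the aluminium tipping tray, rad: 0 = level, grows as the handle end is raised, hinge stop at 1.0. The hinge runs along the feeder's x at the tray's lip (magazine end); its friction holds the empty tray where it is left. About 10 N upward at the handle raises it loaded; lowering needs a light push.
- tray_hinge (a point): Middle of the tray's hinge line, at its open lip, 120 mm above the bench; turns with the tray.
- tray_floor (a point): Centre of the tray's inner floor (120 mm above the bench when level), which turns with the tray; same axes as the feeder when level. Inside 142 mm (x) by 185 mm (y); sides and back 25 mm high; slick, so that spools slide out by themselves well before 45 degrees; no front wall, there the shutter stands.
- tray_handle (a point): Middle of the tray's black round handle bar, 14 mm thick, 130 mm long along x, held by a thin strut at x = +-60 mm; 235 mm from the hinge line, 47 mm beyond the tray's back wall, 42 mm above the tray floor when level. Can be pinched from above, closing along the feeder's y.
- shutter (a joint): Position of the shutter that closes the tray's lip, m: 0 = fully shut, 0.14 = fully open at its end stop; slides along the feeder's +x to open. A steel plate 144 mm wide rising 42 mm above the tray floor. About 2 N of friction; stays where it is left. Starts shut or up to 35 mm ajar.
- shutter_grip (a point): Centre of the shutter's upright black grip, 26 mm (x) by 16 mm (y) by 42 mm high, 189 mm above the bench; it travels with the shutter, 44 mm from the hinge line on the magazine side.
- magazine (a point): Centre of the magazine's inner floor, 12 mm above the bench; axes as the feeder. Open-topped bin, inside 170 mm (x) by 184 mm (y), side walls 98 mm and far wall 138 mm above its floor.
- spool1_mid (a point): Empty white plastic spool, 80 to 170 g, 76 mm high: foot flange 56 mm across and 10 mm high, barrel 34 mm across, top rim 38 mm across and 6 mm high. The point is its centre, 38 mm above its foot; z runs along the spool from foot to top. Stands on the bench at the start, or is absent.
- spool2_mid (a point): Empty white plastic spool, 80 to 170 g, 76 mm high: foot flange 56 mm across and 10 mm high, barrel 34 mm across, top rim 38 mm across and 6 mm high. The point is its centre, 38 mm above its foot; z runs along the spool from foot to top. Stands on the bench at the start, or is absent.
- spool3_mid (a point): Empty white plastic spool, 80 to 170 g, 76 mm high: foot flange 56 mm across and 10 mm high, barrel 34 mm across, top rim 38 mm across and 6 mm high. The point is its centre, 38 mm above its foot; z runs along the spool from foot to top. Stands on the bench at the start, or is absent.
- spool4_mid (a point): Empty white plastic spool, 80 to 170 g, 76 mm high: foot flange 56 mm across and 10 mm high, barrel 34 mm across, top rim 38 mm across and 6 mm high. The point is its centre, 38 mm above its foot; z runs along the spool from foot to top. Stands on the bench at the start, or is absent.
- oil_bottle_mid (a point): Bystander: clear oil bottle, 48 mm across, 100 mm high; centre, 50 mm up.
- screwdriver: Bystander: screwdriver lying on the bench; origin under its middle.
- clip_tin: Bystander: open steel tin 90 x 70 x 30 mm; origin under its centre.

How it is judged:
By the outcome, as a careful person would: the job done as asked, in the order asked, and still so for the second after the job is handed in, with the robot touching nothing.
Of spool1, spool2, spool3, spool4 only 2 to 4 are there at a start; the rules pass over those that are not, and their reading is None.
At some moment in a run one of spool1, spool2, spool3, spool4 may be knocked a few centimetres aside while the robot is not near it.
Once in a run the grip may slacken for a moment while it holds something.
It also fails if it takes over 210 s, if anything falls off the work surface, if the arm or the gripper's body presses on something with over 40 N, if the wrist force passes 120 N, or if a joint passes its speed limit or range.

## Working session

There is one attempt and no reset: what is moved stays moved. The work goes in short steps, Python scripts to look and compute and a tool call to move; the robot and the scene stay as the last step left them, time stands still between calls to the robot, and variables do not carry over. Pictures are saved under pics/ and viewed, and the job is handed in when it is done.

Besides the shell and the picture viewer there is one more tool, called after "Request:" as name([rows], argument=value, ...), one row to a line, values as JSON. arm_command: Moves the arm, as the interface text tells. Its arguments: {"type":"object","properties":{"motion":{"type":"array","items":{"type":"array","items":{"type":"number"}}},"grip_force":{"type":"number"}},"required":["motion"]}

```bash
ls; mkdir -p pics
cat > h.py <<'E'
import numpy as np, cv2
from cell import readout, viewer, arm
from scipy.spatial.transform import Rotation as R
def cam(name):
    s=readout.state(); p,d=viewer.snapshot(name); c=viewer.camera_params(name)
    if 'view' in c: M=np.linalg.inv(np.array(c['view']))
    else:
        T=np.eye(4);T[:3,:3]=R.from_quat(s['tool_rot']).as_matrix();T[:3,3]=s['tcp_pos'];M=T@np.array(c['mount'])
    return p,d,c,M
def cloud(d,c,M):
    v,u=np.mgrid[0:d.shape[0],0:d.shape[1]]
    x=(u-c['cx'])/c['fx']*d; y=-(v-c['cy'])/c['fy']*d
    P=np.stack([x,y,-d,np.ones_like(d)],-1)@M.T
    P=P[...,:3]; P[d<=0]=np.nan
    return P
def save(p,n): cv2.imwrite('pics/'+n+'.png',p[...,::-1])
E
python3 - <<'E'
from h import *
for n in ['side','top','wrist']:
    p,d,c,M=cam(n); save(p,n+'0'); np.savez('/tmp/'+n+'0.npz',p=p,d=d,M=M,c=c); print(n,{k:np.round(v,4).tolist() if not isinstance(v,str) else v for k,v in c.items()}, (d>0).mean())
s=readout.state(); print(s)
E
```

```text
pics
side {'fx': 493.4608, 'fy': 493.4608, 'cx': 259.2836, 'cy': 201.4263, 'view': [[0.7411, -0.6714, -0.0002, -0.428], [0.369, 0.407, 0.8356, -0.3284], [-0.5609, -0.6193, 0.5494, -1.2678], [0.0, 0.0, 0.0, 1.0]]} 0.9961191813151041
top {'fx': 443.5661, 'fy': 443.5661, 'cx': 266.7917, 'cy': 192.5644, 'view': [[-0.0182, -0.9998, 0.0008, 0.0258], [0.992, -0.018, 0.1252, -0.6315], [-0.1251, 0.0031, 0.9921, -1.3759], [0.0, 0.0, 0.0, 1.0]]} 0.9960428873697916
wrist {'fx': 318.2297, 'fy': 318.2297, 'cx': 251.9271, 'cy': 200.1545, 'mount': [[0.0002, 0.9611, 0.2762, 0.0808], [1.0, 0.0001, -0.0012, 0.0], [-0.0012, 0.2762, -0.9611, -0.1788], [0.0, 0.0, 0.0, 1.0]]} 0.9957275390625
{'time_s': 0.15, 'qpos': array([ 1.23788799e+00,  8.77980239e-02,  1.37187590e+00, -3.05055831e-05,
        1.68359064e+00, -1.03143114e-01]), 'dq': array([ 0.00054007,  0.00098024, -0.00317199, -0.00075505,  0.00054007,
       -0.00188306]), 'joint_efforts': array([ 1.56682851e-03, -3.40645552e+01, -3.02791965e+01,  7.17681041e-02,
        3.05189774e-02, -1.21155472e-04]), 'tcp_pos': array([0.1251652 , 0.53514749, 0.20458188]), 'tool_rot': array([ 1.14631730e-01,  9.93407705e-01, -8.19444581e-04, -1.66020939e-04]), 'contact_force': array([0.25218056, 0.61316376, 0.20054477]), 'moment': array([ 0.00651089, -0.02219143, -0.01211741]), 'width': 0.09376988924462427}
```

View pics/top0.png

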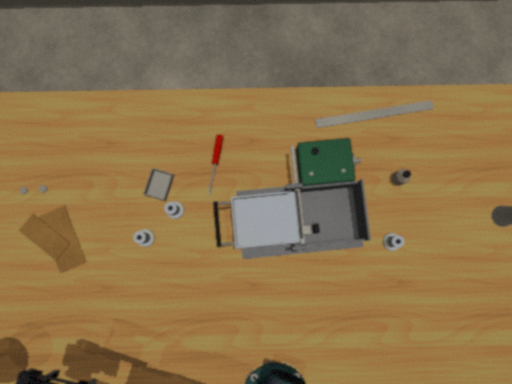

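View pics/side0.png

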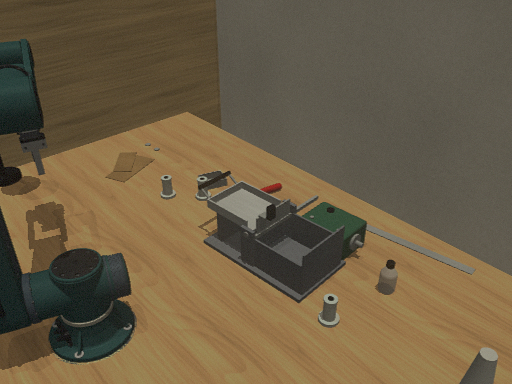

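View pics/wrist0.png

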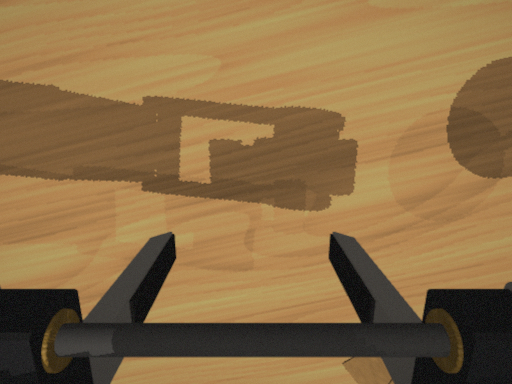

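Three white spools are visible in the top view at about (174,209), (144,237) and (394,241). The oil bottle is at (401,177), and there is an unknown dark cone at (503,215). Next I'll measure positions.

Run:
```python
from h import *
C={}
for n in ['top','side']:
    z=np.load(f'/tmp/{n}0.npz',allow_pickle=True); c=z['c'].item(); C[n]=(z['p'],cloud(z['d'],c,z['M']),c)
p,P,c=C['top']
for n,(u,v) in dict(s1=(174,209),s2=(144,237),s3=(394,241),bot=(401,177),cone=(503,215),grip=(315,229),handle=(217,224),tin=(158,184),scr=(218,146)).items():
    print(n,np.round(P[v,u],3))
    w=P[v-14:v+15,u-14:min(u+15,512)].reshape(-1,3); w=w[w[:,2]>0.015]
    if len(w): 
        print('   ',len(w),np.round(np.nanmin(w,0),3),np.round(np.nanmax(w,0),3))
        for lo,hi in [(0.06,.09),(.015,.06)]:
            q=w[(w[:,2]>lo)&(w[:,2]<hi)]; 
            if len(q):print('    ',lo,len(q),np.round((q.min(0)+q.max(0))/2,3),np.round(q.max(0)-q.min(0),3))
p,P,c=C['side']
for n,(u,v) in dict(s1=(202,190),s2=(167,190),s3=(330,310),cone=(484,370),grip=(271,211)).items(): print(n,np.round(P[v,u],3))
big=cv2.resize(C['top'][0][130:270,120:420],(800,373),interpolation=cv2.INTER_CUBIC); save(big,'topbig')
```

```text
s1 [0.581 0.302 0.078]
    168 [0.561 0.298 0.016] [0.632 0.36  0.082]
     0.06 120 [0.586 0.316 0.072] [0.035 0.036 0.021]
     0.015 48 [0.596 0.329 0.037] [0.071 0.061 0.043]
s2 [0.497 0.393 0.077]
    169 [0.476 0.391 0.015] [0.521 0.429 0.082]
     0.06 124 [0.497 0.41  0.071] [0.036 0.036 0.021]
     0.015 45 [0.499 0.407 0.036] [0.044 0.032 0.042]
s3 [ 0.471 -0.374  0.072]
    175 [ 0.446 -0.401  0.015] [ 0.494 -0.358  0.083]
     0.06 128 [ 0.47  -0.383  0.073] [0.037 0.037 0.02 ]
     0.015 47 [ 0.47  -0.375  0.037] [0.048 0.034 0.044]
bot [ 0.669 -0.406  0.076]
    242 [ 0.653 -0.438  0.015] [ 0.7   -0.392  0.104]
     0.06 118 [ 0.675 -0.416  0.075] [0.042 0.046 0.029]
     0.015 74 [ 0.676 -0.408  0.037] [0.048 0.031 0.045]
cone [ 0.545 -0.724  0.058]
    306 [ 0.515 -0.752  0.015] [ 0.577 -0.714  0.1  ]
     0.06 96 [ 0.548 -0.732  0.074] [0.05  0.024 0.029]
     0.015 193 [ 0.546 -0.733  0.037] [0.061 0.038 0.044]
grip [ 0.506 -0.117  0.21 ]
    307 [ 0.468 -0.184  0.015] [ 0.56  -0.082  0.214]
     0.015 92 [ 0.515 -0.141  0.018] [0.09  0.087 0.005]
handle [0.527 0.16  0.167]
    140 [0.487 0.151 0.158] [0.568 0.171 0.177]
tin [0.672 0.371 0.001]
    143 [0.621 0.32  0.015] [0.716 0.412 0.039]
     0.015 143 [0.668 0.366 0.027] [0.094 0.092 0.023]
scr [0.788 0.17  0.033]
    191 [0.743 0.158 0.015] [0.832 0.192 0.037]
     0.015 191 [0.787 0.175 0.026] [0.089 0.034 0.021]
s1 [0.469 0.145 0.158]
s2 [0.487 0.392 0.036]
s3 [ 0.459 -0.397  0.055]
cone [ 0.529 -0.758  0.104]
grip [ 0.503 -0.131  0.203]
```

View pics/topbig.png

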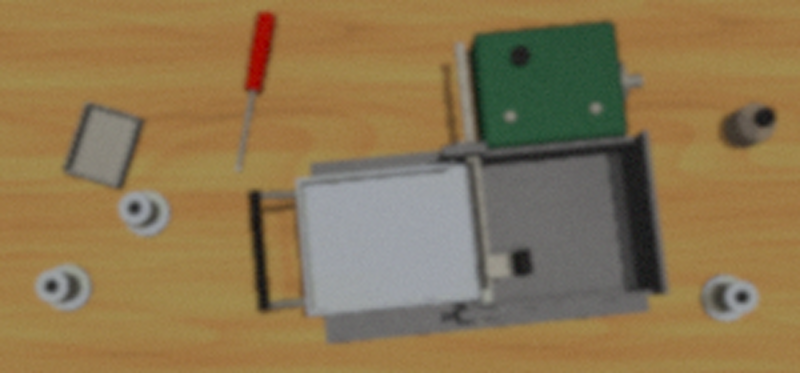

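Run:
```python
from h import *
z=np.load('/tmp/top0.npz',allow_pickle=True); P=cloud(z['d'],z['c'].item(),z['M'])
roi=np.zeros(P.shape[:2],bool); roi[150:270,205:380]=1
def rect(m,n):
    q=P[m&roi][:,:2].astype(np.float32); r=cv2.minAreaRect(q); print(n,len(q),np.round(r[0],4),np.round(r[1],4),r[2]); return q
m=(abs(P[...,2]-.12)<.008); rect(cv2.erode(m.astype(np.uint8),np.ones((3,3)))>0,'floor')
x,y=P[...,0],P[...,1]
h=(abs(P[...,2]-.165)<.02)&(y>.145)&roi; q=rect(h,'handle')
l=cv2.fitLine(q,cv2.DIST_HUBER,0,.01,.01).ravel(); print('hline',l,np.degrees(np.arctan2(-l[1]*np.sign(l[0]),l[0]*np.sign(l[0]))))
g=(P[...,2]>.185)&(P[...,2]<.22)&roi; q=rect(g,'grip')
t=(P[...,2]>.205)&(P[...,2]<.22)&roi; q=rect(t,'griptop')
w=(abs(P[...,2]-.15)<.012)&(y<.14)&roi&(x<.7); rect(w,'rim')
s=(abs(P[...,2]-.162)<.01)&(y<.0)&roi&(x<.7); q=rect(s,'shutter');print(q.min(0),q.max(0))
l=cv2.fitLine(q,cv2.DIST_HUBER,0,.01,.01).ravel(); print(l)
mg=(abs(P[...,2]-.012)<.008)&(y<-.05)&(y>-.3)&(x>.45)&(x<.63)&roi; rect(mg,'mag')
```

```text
floor 2499 [0.5407 0.02  ] [0.145  0.1792] 4.684660911560059
handle 241 [0.5292 0.1588] [0.1295 0.025 ] 0.2612190842628479
hline [0.99849075 0.05491982 0.5308153  0.16030005] -3.1482577
grip 57 [ 0.509  -0.1197] [0.0235 0.0164] 5.182232856750488
griptop 48 [ 0.5088 -0.1187] [0.0144 0.0226] 87.7220687866211
rim 628 [ 0.5469 -0.0663] [0.1939 0.4222] 4.672760009765625
shutter 185 [ 0.5541 -0.177 ] [0.1702 0.1953] 4.428278923034668
[ 0.4766799  -0.27882403] [ 0.646318   -0.07356409]
[ 0.34749085 -0.93768334  0.5344273  -0.10533565]
mag 2840 [ 0.54   -0.1749] [0.1798 0.2496] 0.14864255487918854
```

Only three spools are present; the cone is about 100 mm high and thicker than a spool, so it isn't one. I estimate the feeder yaw at about 4.5°, the floor centre at (0.541, 0.020) and the hinge at (0.548, -0.072). I'll write a helper to turn targets into moves, then start with spool 2.

```bash
cat >> h.py <<'E'
def goto(x,y,z,psi=None):
    s=readout.state(); Rm=R.from_quat(s['tool_rot']).as_matrix()
    d=Rm.T@(np.array([x,y,z])-s['tcp_pos'])*1000
    cur=np.degrees(np.arctan2(Rm[1,1],Rm[0,1]))
    if psi is None: psi=cur
    Z=np.array([0,0,-1.]);Y=np.array([np.cos(np.radians(psi)),np.sin(np.radians(psi)),0]);X=np.cross(Y,Z)
    rv=R.from_matrix(Rm.T@np.stack([X,Y,Z],1)).as_rotvec()
    print('t',s['time_s'],'cur',np.round(s['tcp_pos'],4),'psi',round(cur,1),'q',np.round(s['qpos'],2)); print('MOVE',np.round(d,1),'ROT',np.round(rv,3),'rows',np.linalg.norm(d)/41.7,np.degrees(np.linalg.norm(rv))/7.16)
E
python3 -c "
from h import *
goto(.497,.41,.2,4.5)"
```

```text
t 0.15 cur [0.1252 0.5351 0.2046] psi 76.8 q [ 1.24  0.09  1.37 -0.    1.68 -0.1 ]
MOVE [-390.6  -37.2    4.6] ROT [-2.000e-03  1.000e-03  1.262e+00] rows 9.409040509493561 10.102692974090003
```

Request:
arm_command([
  [-40,-4,0,0,0,0.12,1],
  [-80,-8,1,0,0,0.24,1],
  [-120,-12,1,0,0,0.36,1],
  [-160,-16,2,0,0,0.48,1],
  [-200,-20,2,0,0,0.6,1],
  [-240,-24,3,0,0,0.72,1],
  [-280,-28,4,0,0,0.84,1],
  [-320,-31,4,0,0,0.96,1],
], grip_force=25)

```text
time_s: 0.82
tcp_pos: [0.4313, 0.4312, 0.2009]
tool_rot: [0.563, 0.826, -0.0, -0.0]
contact_force: [-0.5, 1.8, -0.1]
width: 0.094
```

```bash
python3 -c "
from h import *
goto(.497,.41,.2,4.5)"
```

```text
t 0.8167 cur [0.4313 0.4312 0.2009] psi 21.5 q [0.69 0.22 1.23 0.   1.69 0.32]
MOVE [-43.8  53.4   0.9] ROT [-0.001  0.     0.296] rows 1.6556179708795071 2.371403978025304
```

Request:
arm_command([
  [-20,25,0,0,0,0.12,1],
  [-44,53,1,0,0,0.24,1],
  [-44,53,1,0,0,0.296,1],
  [-44,53,1,0,0,0.296,1],
])

```text
time_s: 1.15
tcp_pos: [0.497, 0.4099, 0.1988]
tool_rot: [0.678, 0.735, -0.001, -0.0]
contact_force: [0.1, 1.2, 0.6]
width: 0.0944
```

```bash
cat >> h.py <<'E'
def top(P,x,y,r=.05,zlo=.062,zhi=.09):
    q=P.reshape(-1,3); q=q[~np.isnan(q[:,0])]; q=q[(np.hypot(q[:,0]-x,q[:,1]-y)<r)&(q[:,2]>zlo)&(q[:,2]<zhi)]
    if len(q)<10: print('none',len(q)); return
    (c,rad)=cv2.minEnclosingCircle(q[:,:2].astype(np.float32)); print('n',len(q),'mean',np.round(q.mean(0),4),'circ',np.round(c,4),round(rad,4),'zmax',round(np.percentile(q[:,2],95),4)); return c
E
python3 -c "
from h import *
p,d,c,M=cam('wrist');save(p,'w1');P=cloud(d,c,M)
top(P,.497,.41); top(P,.497,.41,.05,.07,.085); top(P,.586,.316)
goto(.497,.41,.2,4.5)"
```

```text
n 1130 mean [0.4986 0.4109 0.0755] circ [0.4987 0.41  ] 0.0191 zmax 0.0767
n 1129 mean [0.4986 0.4109 0.0755] circ [0.4987 0.41  ] 0.0191 zmax 0.0767
n 854 mean [0.5843 0.3168 0.0747] circ [0.5869 0.316 ] 0.0192 zmax 0.0766
t 1.2 cur [0.4958 0.4107 0.1994] psi 4.9 q [0.6  0.3  1.13 0.   1.71 0.52]
MOVE [-0.8  1.2 -0.6] ROT [-0.002  0.001  0.006] rows 0.03701188049265828 0.05329307381348454
```

View pics/w1.png

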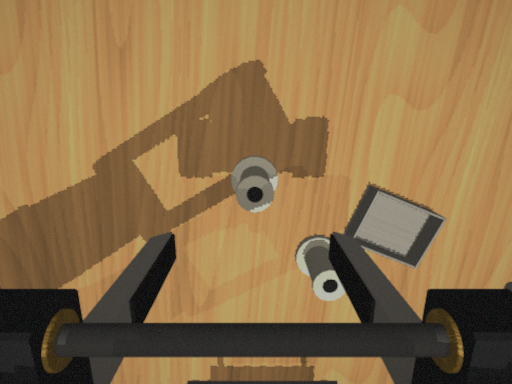

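The wrist view shows the target spool at pixel (255,193), with the second spool at (325,275) and the tin at right. I've refined the target to (0.4987, 0.4105).

```bash
python3 -c "
from h import *
goto(.4987,.4105,.031,4.5)"
```

```text
t 1.2 cur [0.4958 0.4107 0.1994] psi 4.9 q [0.6  0.3  1.13 0.   1.71 0.52]
MOVE [ -0.4   3.2 168.4] ROT [-0.002  0.001  0.006] rows 4.038579248276362 0.05329307381348454
```

Request:
arm_command([
  [0,2,40,0,0,0.006,1],
  [0,2,80,0,0,0.006,1],
  [0,2,115,0,0,0.006,1],
  [0,2,145,0,0,0.006,1],
  [0,2,168,0,0,0.006,1],
  [0,2,168,0,0,0.006,1],
  [0,2,168,0,0,0.006,-1],
  [0,2,168,0,0,0.006,-1],
], grip_force=25)

```text
time_s: 1.87
tcp_pos: [0.4977, 0.4128, 0.0348]
tool_rot: [0.678, 0.735, 0.002, 0.0]
contact_force: [0.3, 0.2, 1.0]
width: 0.0843
```

Request:
arm_command([
  [0,0,0,0,0,0,-1],
  [0,0,0,0,0,0,-1],
  [0,0,0,0,0,0,-1],
  [0,0,0,0,0,0,-1],
])

```text
time_s: 2.2
tcp_pos: [0.498, 0.4119, 0.0339]
tool_rot: [0.679, 0.735, 0.001, 0.0]
contact_force: [-0.4, -0.3, -0.4]
width: 0.0576
```

Request:
arm_command([
  [0,0,0,0,0,0,-1],
  [0,0,0,0,0,0,-1],
  [0,0,0,0,0,0,-1],
  [0,0,0,0,0,0,-1],
  [0,0,0,0,0,0,-1],
])

```text
time_s: 2.62
tcp_pos: [0.4975, 0.4115, 0.0325]
tool_rot: [0.679, 0.734, 0.0, 0.0]
contact_force: [-0.3, 0.2, 0.4]
width: 0.0372
```

```bash
python3 -c "
from h import *
s=readout.state();print(s['width'])
th=np.radians(4.5);O=np.array([.541,.020]);
for yy in(-.06,0,.06): print(np.round(O+yy*np.array([-np.sin(th),np.cos(th)]),4))
goto(.5457,-.04,.21,4.5); goto(.4987,.4105,.21,4.5)"
```

```text
0.037175044486366354
[ 0.5457 -0.0398]
[0.541 0.02 ]
[0.5363 0.0798]
t 2.6167 cur [0.4975 0.4115 0.0325] psi 4.5 q [ 0.6   0.38  1.36 -0.    1.4   0.52]
MOVE [-453.9   12.5 -177.5] ROT [ 0. -0.  0.] rows 11.691315388075264 0.003457723550965313
t 2.6167 cur [0.4975 0.4115 0.0325] psi 4.5 q [ 0.6   0.38  1.36 -0.    1.4   0.52]
MOVE [  -1.1    1.2 -177.5] ROT [ 0. -0.  0.] rows 4.256084812931339 0.003457723550965313
```

Request:
arm_command([
  [0,0,0,0,0,0,-1],
  [0,0,0,0,0,0,-1],
  [0,0,-30,0,0,0,-1],
  [0,0,-70,0,0,0,-1],
  [0,0,-110,0,0,0,-1],
  [0,0,-150,0,0,0,-1],
  [0,0,-190,0,0,0,-1],
  [0,0,-200,0,0,0,-1],
])

```text
time_s: 3.28
tcp_pos: [0.4992, 0.4129, 0.2412]
tool_rot: [0.679, 0.734, 0.006, 0.001]
contact_force: [0.9, 0.5, 0.7]
width: 0.0372
```

Request:
arm_command([
  [-30,1,0,0,0,0,-1],
  [-70,2,0,0,0,0,-1],
  [-110,3,0,0,0,0,-1],
  [-150,4,0,0,0,0,-1],
  [-190,5,0,0,0,0,-1],
  [-230,6,0,0,0,0,-1],
  [-270,7,0,0,0,0,-1],
  [-310,8,0,0,0,0,-1],
])

```text
time_s: 3.95
tcp_pos: [0.5291, 0.1013, 0.231]
tool_rot: [0.679, 0.735, -0.001, -0.001]
contact_force: [1.1, 1.1, -0.7]
width: 0.0367
```

```bash
python3 -c "
from h import *
p,d,c,M=cam('wrist');save(p,'w2');print(readout.state()['width'])
goto(.5457,-.04,.21,4.5)"
```

```text
0.03670378866109333
t 4.0 cur [0.5301 0.0935 0.231 ] psi 4.1 q [ 0.07  0.06  1.35 -0.01  1.73  0.  ]
MOVE [-134.1    6.2   21.9] ROT [-0.002  0.007 -0.008] rows 3.2629262880805285 0.08639352991946068
```

View pics/w2.png

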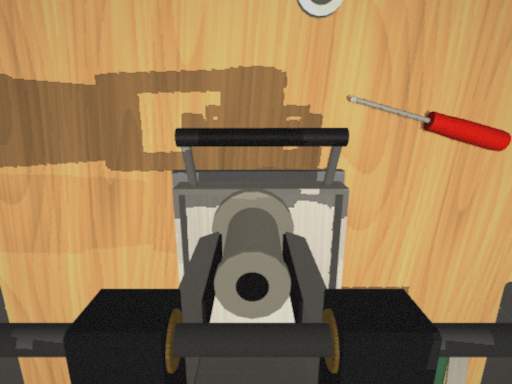

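The spool is held upright, seen at (250,270), and the handle bar at row 137 is parallel to the jaws, so the yaw estimate is good.

Request:
arm_command([
  [-40,2,0,0,0,0,-1],
  [-80,4,0,0,0,0,-1],
  [-115,5,0,0,0,0,-1],
  [-132,6,10,0,0,0,-1],
  [-132,6,35,0,0,0,-1],
  [-132,6,60,0,0,0,-1],
  [-132,6,68,0,0,0,-1],
  [-132,6,68,0,0,0,-1],
])

```text
time_s: 4.67
tcp_pos: [0.5438, -0.0275, 0.1602]
tool_rot: [0.679, 0.734, -0.002, -0.004]
contact_force: [-0.3, -0.1, -1.4]
width: 0.037
```

```bash
python3 -c "
from h import *
goto(.5457,-.039,.154,4.5)"
```

```text
t 4.6667 cur [ 0.5438 -0.0275  0.1602] psi 4.5 q [-0.15  0.09  1.45  0.    1.6  -0.23]
MOVE [-11.6   1.    6.2] ROT [-0.008 -0.002  0.   ] rows 0.31597794665660056 0.06698362927784683
```

Request:
arm_command([
  [-6,1,0,0,0,0,-1],
  [-12,1,0,0,0,0,-1],
  [-12,1,3,0,0,0,-1],
  [-12,1,5,0,0,0,-1],
  [-12,1,6,0,0,0,-1],
  [-12,1,6,0,0,0,-1],
])

```text
time_s: 5.17
tcp_pos: [0.5482, -0.0398, 0.1586]
tool_rot: [0.679, 0.735, 0.0, 0.0]
contact_force: [0.5, -0.6, -0.8]
width: 0.0369
```

Request:
arm_command([
  [0,0,2,0,0,0,-1],
  [0,0,4,0,0,0,-1],
  [0,0,4,0,0,0,-1],
  [0,0,4,0,0,0,-1],
])

```text
time_s: 5.5
tcp_pos: [0.548, -0.0398, 0.1542]
tool_rot: [0.679, 0.735, -0.0, -0.0]
contact_force: [1.0, 0.4, -1.9]
width: 0.0365
```

Request:
arm_command([
  [0,0,1,0,0,0,-1],
  [0,0,2,0,0,0,-1],
  [0,0,2,0,0,0,-1],
])

```text
time_s: 5.75
tcp_pos: [0.5485, -0.0398, 0.1531]
tool_rot: [0.679, 0.735, 0.0, 0.0]
contact_force: [0.4, 0.3, 0.8]
width: 0.0371
```

Request:
arm_command([
  [0,0,0,0,0,0,0.3],
  [0,0,0,0,0,0,0.3],
  [0,0,0,0,0,0,0.3],
  [0,0,0,0,0,0,0.3],
  [0,0,-20,0,0,0,0.3],
  [0,0,-50,0,0,0,0.3],
  [0,0,-90,0,0,0,0.3],
  [0,0,-100,0,0,0,0.3],
])

```text
time_s: 6.42
tcp_pos: [0.5501, -0.0402, 0.2592]
tool_rot: [0.679, 0.734, 0.003, 0.004]
contact_force: [0.6, 0.8, 1.3]
width: 0.0612
```

```bash
python3 -c "
from h import *
p,d,c,M=cam('wrist');save(p,'w3')
P=cloud(d,c,M); top(P,.546,-.04,.05,.18,.21)
p,d,c,M=cam('top');P=cloud(d,c,M)
top(P,.587,.316);top(P,.47,-.383)
goto(.587,.316,.25,76.8)"
```

```text
n 1682 mean [ 0.548  -0.0394  0.1953] circ [ 0.5479 -0.0405] 0.0193 zmax 0.1967
n 118 mean [0.5861 0.3156 0.0757] circ [0.5854 0.3163] 0.0193 zmax 0.0805
n 127 mean [ 0.4702 -0.383   0.0753] circ [ 0.4701 -0.3836] 0.0192 zmax 0.0808
t 6.5167 cur [ 0.5497 -0.0402  0.2563] psi 4.5 q [-0.18  0.08  1.28  0.    1.78 -0.25]
MOVE [352.2  65.2   6.1] ROT [ 0.005  0.006 -1.261] rows 8.589606185874905 10.094699512463647
```

View pics/w3.png

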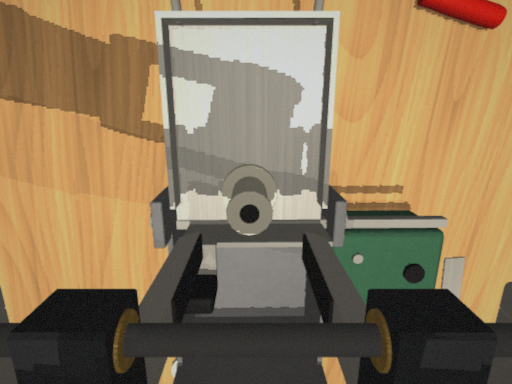

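The first spool is standing in the tray at (0.548, -0.040). Next is the spool beside the tin, with the jaws turned along world y to clear the tin.

Request:
arm_command([
  [35,6,-3,0,0,-0.12,0.4],
  [75,13,-3,0,0,-0.24,0.4],
  [115,21,-3,0,0,-0.36,0.4],
  [155,29,-3,0,0,-0.48,0.4],
  [195,36,-3,0,0,-0.6,0.4],
  [235,44,-3,0,0,-0.72,0.4],
  [275,51,-3,0,0,-0.84,0.4],
  [315,59,0,0,0,-0.96,0.4],
])

```text
time_s: 7.18
tcp_pos: [0.5813, 0.2806, 0.2502]
tool_rot: [0.26, 0.966, -0.001, -0.001]
contact_force: [1.3, -0.9, 0.4]
width: 0.0656
```

```bash
python3 -c "
from h import *
goto(.587,.316,.2,95)"
```

```text
t 7.1833 cur [0.5813 0.2806 0.2502] psi 59.9 q [ 0.36  0.3   1.03 -0.    1.81 -0.68]
MOVE [12.8 33.6 50.1] ROT [-0.002 -0.002 -0.613] rows 1.4786239307995077 4.905955212943898
```

Request:
arm_command([
  [4,10,10,0,0,-0.12,0.4],
  [8,25,30,0,0,-0.24,0.4],
  [12,33,50,0,0,-0.36,0.4],
  [12,33,50,0,0,-0.48,0.4],
  [12,33,50,0,0,-0.6,0.4],
  [12,33,50,0,0,-0.613,0.4],
  [12,33,50,0,0,-0.613,0.4],
])

```text
time_s: 7.77
tcp_pos: [0.5878, 0.313, 0.2001]
tool_rot: [-0.039, 0.999, -0.001, -0.002]
contact_force: [0.0, -0.1, 0.4]
width: 0.0659
```

```bash
python3 -c "
from h import *
p,d,c,M=cam('wrist');save(p,'w4')
P=cloud(d,c,M); c=top(P,.587,.316)
goto(c[0],c[1],.033,95)"
```

```text
n 1111 mean [0.5874 0.3155 0.0756] circ [0.588  0.3156] 0.0192 zmax 0.0769
t 7.8167 cur [0.588  0.313  0.2009] psi 94.5 q [ 0.4   0.35  1.06  0.    1.73 -1.25]
MOVE [ -0.5   2.7 167.9] ROT [-0.001 -0.002 -0.009] rows 4.026643897403488 0.07374905310460173
```

View pics/w4.png

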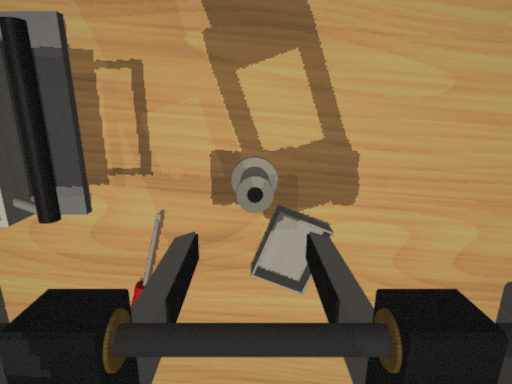

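```bash
python3 -c "
from h import *
s=readout.state();p,d,c,M=cam('wrist');P=cloud(d,c,M)
Rm=R.from_quat(s['tool_rot']).as_matrix()
Q=(P.reshape(-1,3)-np.array([.588,.3156,0]))@Rm
z=P.reshape(-1,3)[:,2]
m=(z>.012)&(z<.045)&(np.hypot(Q[:,0],Q[:,1])>.03)&(np.hypot(Q[:,0],Q[:,1])<.08)
q=Q[m]
for a in range(-50,60,8):
  k=q[(q[:,1]*1e3>a)&(q[:,1]*1e3<a+8)]
  if len(k):print(a,np.round(k[:,0].min()*1e3,1),np.round(k[:,0].max()*1e3,1),len(k))
"
```

```text
6 -79.2 -69.1 39
14 -75.7 -49.5 83
22 -54.6 -32.3 86
30 -38.4 -32.7 45
38 -41.2 -36.0 44
46 -44.6 -39.2 43
54 -47.6 -42.7 40
```

The tin is at least 24 mm clear of the finger footprint, so I'll descend.

Request:
arm_command([
  [0,2,40,0,0,0,0.4],
  [0,2,80,0,0,0,0.4],
  [0,2,120,0,0,0,0.4],
  [0,2,150,0,0,0,0.4],
  [0,2,168,0,0,0,0.4],
  [0,2,168,0,0,0,0.4],
  [0,2,168,0,0,0,-1],
  [0,2,168,0,0,0,-1],
])

```text
time_s: 8.53
tcp_pos: [0.5897, 0.3158, 0.0367]
tool_rot: [-0.04, 0.999, 0.001, 0.002]
contact_force: [0.4, 0.1, -0.2]
width: 0.0555
```

Request:
arm_command([
  [0,0,0,0,0,0,-1],
  [0,0,0,0,0,0,-1],
  [0,0,0,0,0,0,-1],
  [0,0,0,0,0,0,-1],
  [0,0,0,0,0,0,-1],
  [0,0,0,0,0,0,-1],
])

```text
time_s: 9.03
tcp_pos: [0.5896, 0.3158, 0.0368]
tool_rot: [-0.041, 0.999, 0.001, 0.002]
contact_force: [-0.3, -0.6, 6.6]
width: 0.0365
```

Request:
arm_command([
  [0,0,-10,0,0,0,-1],
  [0,0,-40,0,0,0,-1],
  [0,0,-80,0,0,0,-1],
  [0,0,-120,0,0,0,-1],
  [0,0,-160,0,0,0,-1],
  [0,0,-200,0,0,0,-1],
  [0,0,-200,0,0,0,-1],
])

```text
time_s: 9.62
tcp_pos: [0.591, 0.3166, 0.2462]
tool_rot: [-0.041, 0.999, 0.003, 0.008]
contact_force: [0.5, -0.6, 1.9]
width: 0.0371
```

```bash
python3 -c "
from h import *
print(readout.state()['width'])
goto(.541,.02,.235,4.5)"
```

```text
0.03710427696132013
t 9.6167 cur [0.591  0.3166 0.2462] psi 94.7 q [ 0.41  0.35  0.98  0.    1.8  -1.24]
MOVE [  74.1 -291.6    8.3] ROT [0.017 0.008 1.574] rows 7.21713327436149 12.592502941655418
```

Request:
arm_command([
  [6,-24,2,0,0,0.12,-1],
  [14,-55,2,0,0,0.24,-1],
  [22,-85,2,0,0,0.36,-1],
  [30,-116,2,0,0,0.48,-1],
  [38,-150,2,0,0,0.6,-1],
  [46,-183,2,0,0,0.72,-1],
  [54,-213,2,0,0,0.84,-1],
  [60,-240,2,0,0,0.96,-1],
])

```text
time_s: 10.28
tcp_pos: [0.5467, 0.0694, 0.2317]
tool_rot: [0.428, 0.904, -0.001, -0.001]
contact_force: [0.9, -1.3, -1.4]
width: 0.0371
```

```bash
python3 -c "
from h import *
goto(.543,.021,.235,4.5)"
```

```text
t 10.2833 cur [0.5467 0.0694 0.2317] psi 39.3 q [ 0.02  0.09  1.32 -0.    1.74 -0.66]
MOVE [-35.1 -33.5  -3.3] ROT [-0.002 -0.     0.607] rows 1.1674249904430674 4.857253122992089
```

Request:
arm_command([
  [-8,-8,-3,0,0,0.12,-1],
  [-16,-16,-3,0,0,0.24,-1],
  [-26,-25,-3,0,0,0.36,-1],
  [-34,-33,-3,0,0,0.48,-1],
  [-35,-33,-3,0,0,0.6,-1],
  [-35,-33,-3,0,0,0.607,-1],
  [-35,-33,-3,0,0,0.607,-1],
])

```text
time_s: 10.87
tcp_pos: [0.5445, 0.0232, 0.2348]
tool_rot: [0.676, 0.737, -0.0, -0.001]
contact_force: [-0.1, 0.8, -1.0]
width: 0.0373
```

```bash
python3 -c "
from h import *
p,d,c,M=cam('wrist');save(p,'w5')
goto(.543,.021,.158,4.5)"
```

```text
t 10.9167 cur [0.5446 0.0235 0.2349] psi 5.0 q [-0.06  0.07  1.33  0.    1.74 -0.15]
MOVE [-2.3 -1.7 76.9] ROT [-0.001 -0.     0.009] rows 1.8459134616799695 0.0760321194926391
```

View pics/w5.png

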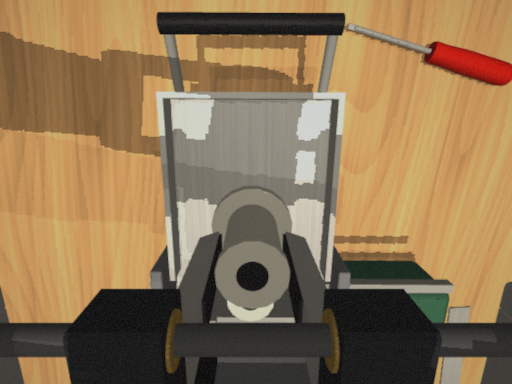

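Request:
arm_command([
  [-2,-1,20,0,0,0,-1],
  [-2,-1,50,0,0,0,-1],
  [-2,-1,68,0,0,0,-1],
  [-2,-1,74,0,0,0,-1],
  [-2,-1,76,0,0,0,-1],
  [-2,-1,76,0,0,0,-1],
  [-2,-1,77,0,0,0,-1],
  [-2,-1,77,0,0,0,-1],
])

```text
time_s: 11.58
tcp_pos: [0.545, 0.0212, 0.1601]
tool_rot: [0.676, 0.737, 0.001, 0.001]
contact_force: [-0.1, -0.2, -2.0]
width: 0.0369
```

Request:
arm_command([
  [0,0,1,0,0,0,-1],
  [0,0,2,0,0,0,-1],
  [0,0,2,0,0,0,-1],
])

```text
time_s: 11.83
tcp_pos: [0.5442, 0.0211, 0.1568]
tool_rot: [0.676, 0.737, 0.0, 0.0]
contact_force: [0.5, 0.3, -0.6]
width: 0.0373
```

Request:
arm_command([
  [0,0,1,0,0,0,-1],
  [0,0,1,0,0,0,-1],
  [0,0,1,0,0,0,0.3],
  [0,0,1,0,0,0,0.3],
  [0,0,1,0,0,0,0.3],
  [0,0,1,0,0,0,0.3],
  [0,0,-25,0,0,0,0.3],
  [0,0,-60,0,0,0,0.3],
])

```text
time_s: 12.5
tcp_pos: [0.5417, 0.0213, 0.2125]
tool_rot: [0.676, 0.736, -0.003, -0.004]
contact_force: [0.4, -0.1, -0.6]
width: 0.0609
```

Request:
arm_command([
  [0,0,-35,0,0,0,0.3],
  [0,0,-40,0,0,0,0.3],
  [0,0,-40,0,0,0,0.3],
])

```text
time_s: 12.75
tcp_pos: [0.5456, 0.0211, 0.2601]
tool_rot: [0.676, 0.737, 0.002, 0.003]
contact_force: [0.2, 0.7, 0.1]
width: 0.0611
```

```bash
python3 -c "
from h import *
p,d,c,M=cam('wrist');save(p,'w6')
P=cloud(d,c,M); top(P,.544,.02,.025,.18,.21)
p,d,c,M=cam('top');P=cloud(d,c,M);save(cv2.resize(p[130:270,120:420],(800,373)),'top6')
top(P,.47,-.383,.08);top(P,.548,-.04,.025,.18,.21)
goto(.471,-.383,.25,4.5)"
```

```text
n 1677 mean [0.5438 0.024  0.1954] circ [0.5438 0.0231] 0.0191 zmax 0.1967
n 126 mean [ 0.4703 -0.383   0.0751] circ [ 0.47   -0.3838] 0.0194 zmax 0.0796
none 0
t 12.85 cur [0.5438 0.0211 0.2553] psi 4.9 q [-0.07  0.07  1.29  0.    1.78 -0.15]
MOVE [-396.5 -106.8    5.4] ROT [-0.001 -0.     0.006] rows 9.848361944480287 0.05248202425721523
```

View pics/top6.png

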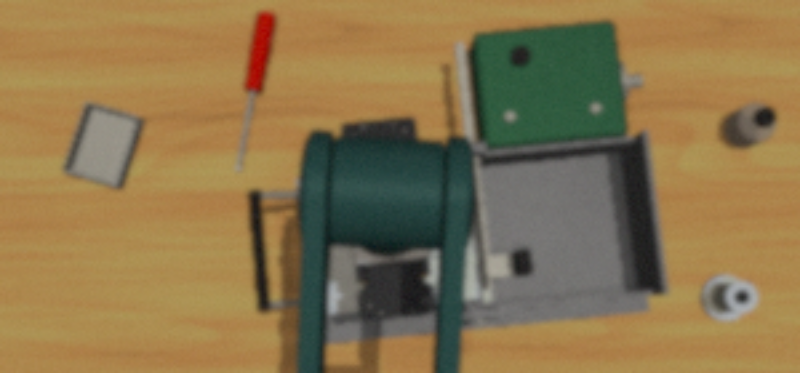

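The second spool is in, standing at (0.544, 0.023). The third, at pixel (735,297) in the crop, hasn't moved.

Request:
arm_command([
  [-40,-10,0,0,0,0,0.6],
  [-80,-20,0,0,0,0,0.6],
  [-120,-31,0,0,0,0,0.6],
  [-160,-42,0,0,0,0,0.6],
  [-200,-53,0,0,0,0,0.6],
  [-240,-64,0,0,0,0,0.6],
  [-280,-75,0,0,0,0,0.6],
  [-320,-86,0,0,0,0,0.6],
])

```text
time_s: 13.52
tcp_pos: [0.4839, -0.3062, 0.2532]
tool_rot: [0.676, 0.736, -0.0, -0.003]
contact_force: [0.7, 0.2, -0.5]
width: 0.0751
```

Request:
arm_command([
  [-35,-9,10,0,0,0,0.6],
  [-75,-20,30,0,0,0,0.6],
  [-77,-21,50,0,0,0,0.6],
  [-77,-21,50,0,0,0,0.6],
])

```text
time_s: 13.85
tcp_pos: [0.4673, -0.3836, 0.1971]
tool_rot: [0.678, 0.735, 0.0, -0.008]
contact_force: [-1.0, 1.1, -1.7]
width: 0.0755
```

```bash
python3 -c "
from h import *
p,d,c,M=cam('wrist');save(p,'w7')
P=cloud(d,c,M); c=top(P,.471,-.383,.08)
goto(c[0],c[1],.035,4.5)
p,d,c,M=cam('top');P=cloud(d,c,M);save(cv2.resize(p[130:270,120:420],(800,373)),'top7')
top(P,.548,-.04,.03,.18,.21);top(P,.544,.02,.03,.18,.21)
"
```

```text
n 1131 mean [ 0.4723 -0.3836  0.0755] circ [ 0.4724 -0.3843] 0.0192 zmax 0.0767
t 13.9 cur [ 0.4687 -0.3825  0.2001] psi 4.7 q [-0.78  0.22  1.23  0.    1.7  -0.86]
MOVE [ -3.7   4.8 165. ] ROT [-0.008 -0.009  0.004] rows 3.9600292080828265 0.1025687719724731
n 138 mean [ 0.5464 -0.0402  0.1958] circ [ 0.5465 -0.0397] 0.0188 zmax 0.1995
n 138 mean [0.542  0.0233 0.196 ] circ [0.5421 0.0231] 0.0188 zmax 0.1991
```

View pics/top7.png

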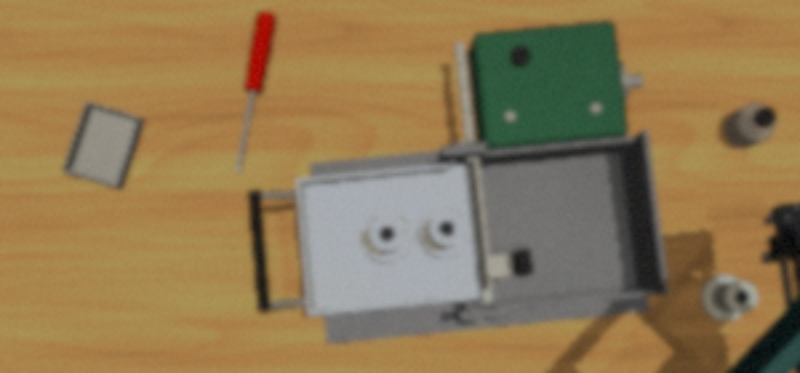

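View pics/w7.png

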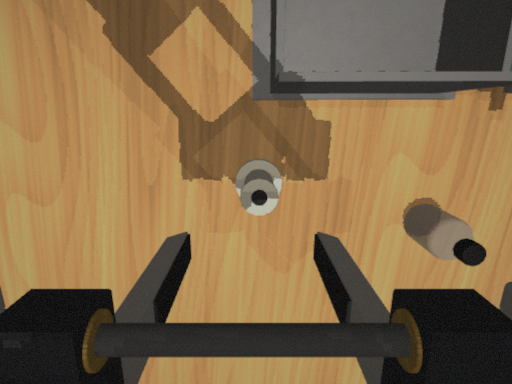

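Both spools in the tray are standing, at (385,235) and (445,230) in the crop. The third is at wrist pixel (259,195), and the oil bottle is well clear.

Request:
arm_command([
  [-3,3,40,0,0,0,0.6],
  [-3,4,80,0,0,0,0.6],
  [-3,4,120,0,0,0,0.6],
  [-3,4,150,0,0,0,0.6],
  [-3,4,165,0,0,0,0.6],
  [-3,4,165,0,0,0,0.6],
  [-3,4,165,0,0,0,-1],
  [-3,4,165,0,0,0,-1],
])

```text
time_s: 14.62
tcp_pos: [0.4772, -0.3865, 0.0444]
tool_rot: [0.676, 0.737, 0.0, 0.002]
contact_force: [0.4, -0.3, 1.1]
width: 0.0652
```

Request:
arm_command([
  [0,0,0,0,0,0,-1],
  [0,0,0,0,0,0,-1],
  [0,0,0,0,0,0,-1],
  [0,0,0,0,0,0,-1],
  [0,0,0,0,0,0,-1],
  [0,0,0,0,0,0,-1],
  [0,0,0,0,0,0,-1],
])

```text
time_s: 15.2
tcp_pos: [0.4757, -0.3865, 0.0425]
tool_rot: [0.676, 0.736, 0.0, 0.001]
contact_force: [-1.2, 0.6, 4.5]
width: 0.0374
```

Request:
arm_command([
  [0,0,-10,0,0,0,-1],
  [0,0,-40,0,0,0,-1],
  [0,0,-80,0,0,0,-1],
  [0,0,-120,0,0,0,-1],
  [0,0,-160,0,0,0,-1],
  [0,0,-200,0,0,0,-1],
  [0,0,-235,0,0,0,-1],
  [0,0,-245,0,0,0,-1],
])

```text
time_s: 15.87
tcp_pos: [0.4766, -0.3872, 0.294]
tool_rot: [0.676, 0.737, -0.0, 0.006]
contact_force: [0.1, -0.1, 0.4]
width: 0.0369
```

```bash
python3 -c "
from h import *
print(readout.state()['width'])
goto(.538,.082,.275,4.5)"
```

```text
0.03689581383278196
t 15.8667 cur [ 0.4766 -0.3872  0.294 ] psi 4.9 q [-0.77  0.23  1.04  0.    1.87 -0.86]
MOVE [462.4 101.   15.9] ROT [0.007 0.008 0.007] rows 11.356699695844734 0.10405237356175548
```

Request:
arm_command([
  [30,7,0,0,0,0,-1],
  [70,15,0,0,0,0,-1],
  [110,24,0,0,0,0,-1],
  [150,33,0,0,0,0,-1],
  [190,41,0,0,0,0,-1],
  [230,50,0,0,0,0,-1],
  [270,59,0,0,0,0,-1],
  [310,68,0,0,0,0,-1],
])

```text
time_s: 16.53
tcp_pos: [0.5161, -0.0694, 0.2842]
tool_rot: [0.677, 0.736, -0.001, -0.002]
contact_force: [0.7, -0.2, -1.1]
width: 0.037
```

```bash
python3 -c "
from h import *
print(readout.state()['width'])
goto(.538,.083,.275,4.5)"
```

```text
0.03699872358727189
t 16.5333 cur [ 0.5161 -0.0694  0.2842] psi 4.9 q [-0.24  0.02  1.28  0.    1.84 -0.33]
MOVE [150.   34.8   9.3] ROT [-0.003 -0.001  0.006] rows 3.6994969547374326 0.055905697756624205
```

Request:
arm_command([
  [40,9,0,0,0,0,-1],
  [80,18,0,0,0,0,-1],
  [120,27,0,0,0,0,-1],
  [145,34,0,0,0,0,-1],
  [150,35,0,0,0,0,-1],
  [150,35,0,0,0,0,-1],
])

```text
time_s: 17.03
tcp_pos: [0.5384, 0.0826, 0.2842]
tool_rot: [0.675, 0.738, -0.001, -0.001]
contact_force: [-0.6, -0.3, -0.7]
width: 0.0367
```

```bash
python3 -c "
from h import *
p,d,c,M=cam('wrist');save(p,'w8')
goto(.538,.083,.168,4.5)"
```

```text
t 17.0833 cur [0.5385 0.0811 0.2846] psi 4.9 q [ 0.05  0.08  1.23 -0.    1.84 -0.04]
MOVE [2.100e+00 1.000e-01 1.166e+02] ROT [-0.003  0.001  0.008] rows 2.7967830331957244 0.06750460273248399
```

View pics/w8.png

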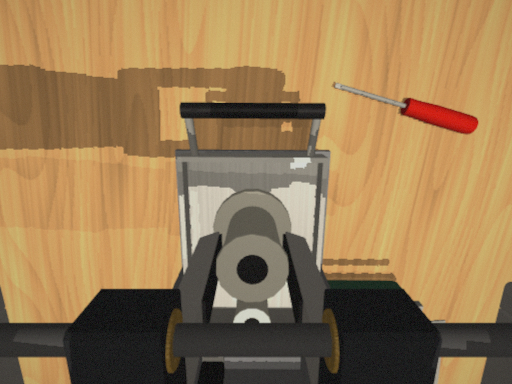

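Request:
arm_command([
  [-1,0,35,0,0,0,-1],
  [-1,0,75,0,0,0,-1],
  [-1,0,105,0,0,0,-1],
  [-1,0,114,0,0,0,-1],
  [-1,0,118,0,0,0,-1],
  [-1,0,118,0,0,0,-1],
  [-1,0,118,0,0,0,-1],
])

```text
time_s: 17.67
tcp_pos: [0.5402, 0.0792, 0.1705]
tool_rot: [0.677, 0.736, 0.001, 0.001]
contact_force: [0.1, 0.1, -1.7]
width: 0.0371
```

Request:
arm_command([
  [0,0,1,0,0,0,-1],
  [0,0,2,0,0,0,-1],
  [0,0,2,0,0,0,-1],
])

```text
time_s: 17.92
tcp_pos: [0.5397, 0.0799, 0.1676]
tool_rot: [0.676, 0.737, 0.001, 0.001]
contact_force: [-0.7, -0.2, -1.0]
width: 0.037
```

Request:
arm_command([
  [0,0,2,0,0,0,-1],
  [0,0,4,0,0,0,-1],
  [0,0,4,0,0,0,-1],
  [0,0,4,0,0,0,-1],
])

```text
time_s: 18.25
tcp_pos: [0.5399, 0.0803, 0.1652]
tool_rot: [0.676, 0.737, 0.002, 0.001]
contact_force: [-1.8, 0.5, 6.6]
width: 0.037
```

Request:
arm_command([
  [0,0,1,0,0,0,-1],
  [0,0,1,0,0,0,-1],
  [0,0,1,0,0,0,-1],
])

```text
time_s: 18.5
tcp_pos: [0.5401, 0.0803, 0.1651]
tool_rot: [0.676, 0.737, 0.002, 0.002]
contact_force: [-3.3, 0.1, 9.2]
width: 0.037
```

Contact with the tray floor (about 9 N), so I'll release.

Request:
arm_command([
  [0,0,-2,0,0,0,-1],
  [0,0,-2,0,0,0,0.3],
  [0,0,-2,0,0,0,0.3],
  [0,0,-2,0,0,0,0.3],
  [0,0,-2,0,0,0,0.3],
  [0,0,-25,0,0,0,0.3],
  [0,0,-60,0,0,0,0.3],
  [0,0,-100,0,0,0,0.3],
])

```text
time_s: 19.17
tcp_pos: [0.5376, 0.0798, 0.2594]
tool_rot: [0.676, 0.736, -0.002, -0.002]
contact_force: [-0.1, -0.4, 0.0]
width: 0.0614
```

```bash
python3 -c "
from h import *
goto(.509,-.118,.26,4.5)"
```

```text
t 19.1667 cur [0.5376 0.0798 0.2594] psi 4.9 q [ 0.04  0.07  1.28  0.    1.8  -0.04]
MOVE [-194.7  -45.3   -0.4] ROT [-0.007 -0.     0.006] rows 4.79316054169216 0.07496276085616814
```

Request:
arm_command([
  [-35,-8,-20,0,0,0,0.3],
  [-75,-17,-25,0,0,0,0.3],
  [-115,-26,-30,0,0,0,0.3],
  [-155,-36,-30,0,0,0,0.3],
  [-190,-44,-30,0,0,0,0.3],
  [-194,-45,-30,0,0,0,0.3],
  [-194,-45,-30,0,0,0,0.3],
])

```text
time_s: 19.75
tcp_pos: [0.5103, -0.119, 0.2908]
tool_rot: [0.678, 0.735, -0.0, -0.001]
contact_force: [-0.2, 0.5, -0.5]
width: 0.0612
```

```bash
python3 -c "
from h import *
s=readout.state()
p,d,c,M=cam('wrist');save(p,'w9');P=cloud(d,c,M)
q=P.reshape(-1,3); m=(q[:,2]>.2)&(q[:,2]<.216)&(np.hypot(q[:,0]-.509,q[:,1]+.118)<.04); print(m.sum(),cv2.minAreaRect(q[m][:,:2].astype(np.float32)))
for a in [(.548,-.04),(.544,.023),(.539,.082)]: top(P,*a,.025,.18,.2)
goto(.509,-.118,.19,4.5)
p,d,c,M=cam('side');save(cv2.resize(p[130:330,150:420],(800,593)),'s9')"
```

```text
580 ((0.510748565196991, -0.11986768245697021), (0.02536417543888092, 0.016192002221941948), 5.1878156661987305)
n 1647 mean [ 0.5478 -0.0403  0.1956] circ [ 0.5481 -0.0406] 0.0191 zmax 0.1969
n 2006 mean [0.5443 0.0178 0.1956] circ [0.5444 0.0179] 0.0191 zmax 0.1969
none 0
t 19.8 cur [ 0.5106 -0.1175  0.291 ] psi 4.8 q [-0.34  0.03  1.26  0.    1.85 -0.42]
MOVE [ -0.5  -1.6 101. ] ROT [-0.001 -0.001  0.005] rows 2.4216334259092407 0.03911314210647347
```

View pics/w9.png

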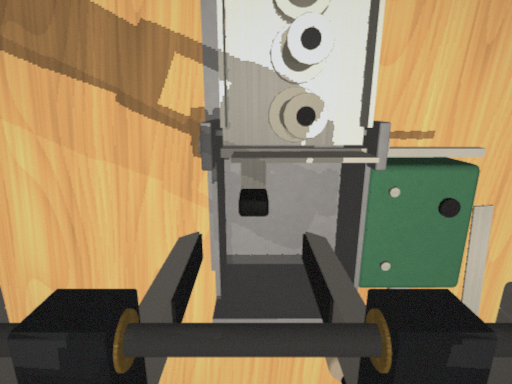

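View pics/s9.png

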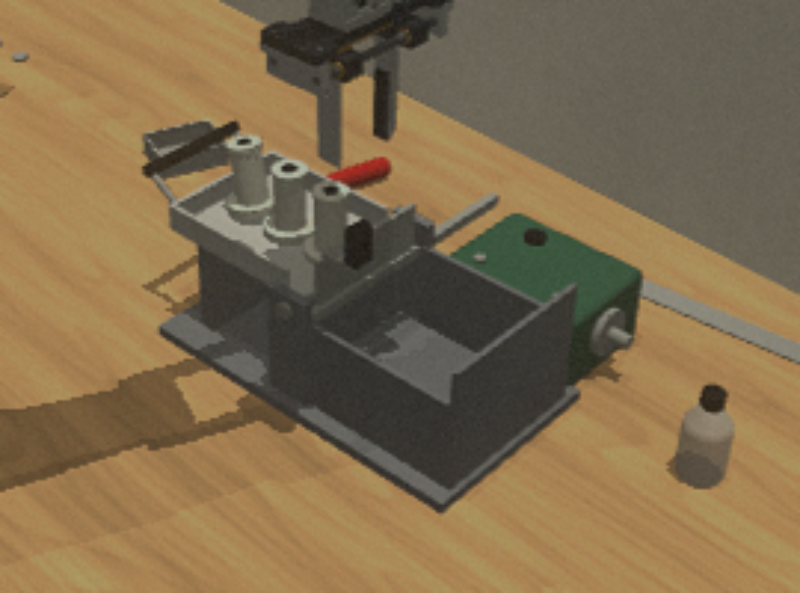

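All three spools are standing in the tray. The shutter grip's centre is at (0.5107, -0.1195), wrist pixel (253,202). Now I'll grasp the grip.

Request:
arm_command([
  [1,0,40,0,0,0,0.3],
  [1,0,80,0,0,0,0.3],
  [1,0,105,0,0,0,0.3],
  [1,0,114,0,0,0,0.3],
  [1,0,114,0,0,0,0.3],
  [1,0,114,0,0,0,0.3],
])

```text
time_s: 20.35
tcp_pos: [0.5113, -0.1152, 0.1785]
tool_rot: [0.676, 0.737, 0.0, 0.0]
contact_force: [-0.1, -0.0, 0.6]
width: 0.0612
```

```bash
python3 -c "
from h import *
goto(.5107,-.1195,.178,4.5)"
```

```text
t 20.35 cur [ 0.5113 -0.1152  0.1785] psi 5.0 q [-0.33  0.04  1.48  0.    1.63 -0.42]
MOVE [-4.3 -1.   0.5] ROT [0.001 0.    0.008] rows 0.10534486883734182 0.06732074599372141
```

Request:
arm_command([
  [-4,0,0,0,0,0,0.3],
  [-4,0,0,0,0,0,-1],
  [-4,0,0,0,0,0,-1],
  [-4,0,0,0,0,0,-1],
  [-4,0,0,0,0,0,-1],
  [-4,0,0,0,0,0,-1],
  [-4,0,0,0,0,0,-1],
  [-4,0,0,0,0,0,-1],
])

```text
time_s: 21.02
tcp_pos: [0.5111, -0.1202, 0.1776]
tool_rot: [0.677, 0.736, 0.0, 0.0]
contact_force: [-0.3, 0.2, 1.1]
width: 0.0256
```

```bash
python3 -c "
from h import *
s=readout.state();print(s['width'])
goto(s['tcp_pos'][0]+.14*np.cos(np.radians(4.6)),s['tcp_pos'][1]+.14*np.sin(np.radians(4.6)),s['tcp_pos'][2])"
```

```text
0.02564740507474795
t 21.0167 cur [ 0.5111 -0.1202  0.1776] psi 4.9 q [-0.34  0.04  1.48  0.    1.63 -0.42]
MOVE [-6.0e-01  1.4e+02  1.0e-01] ROT [ 0.  0. -0.] rows 3.3573141486810547 0.0038936891997806817
```

Request:
arm_command([
  [0,10,0,0,0,0,-1],
  [0,22,0,0,0,0,-1],
  [0,34,0,0,0,0,-1],
  [0,46,0,0,0,0,-1],
  [0,58,0,0,0,0,-1],
  [0,70,0,0,0,0,-1],
  [0,80,0,0,0,0,-1],
  [0,90,0,0,0,0,-1],
])

```text
time_s: 21.68
tcp_pos: [0.6014, -0.1128, 0.1777]
tool_rot: [0.677, 0.736, -0.0, 0.0]
contact_force: [-3.1, -1.5, 2.4]
width: 0.026
```

Request:
arm_command([
  [0,5,0,0,0,0,-1],
  [0,10,0,0,0,0,-1],
  [0,14,0,0,0,0,-1],
  [0,18,0,0,0,0,-1],
  [0,18,0,0,0,0,-1],
])

```text
time_s: 22.1
tcp_pos: [0.6195, -0.1113, 0.1777]
tool_rot: [0.676, 0.736, 0.0, 0.001]
contact_force: [1.9, -1.7, 1.6]
width: 0.0261
```

Request:
arm_command([
  [0,5,0,0,0,0,-1],
  [0,10,0,0,0,0,-1],
  [0,15,0,0,0,0,-1],
  [0,20,0,0,0,0,-1],
  [0,20,0,0,0,0,-1],
])

```text
time_s: 22.52
tcp_pos: [0.6399, -0.1096, 0.1777]
tool_rot: [0.676, 0.736, 0.0, 0.001]
contact_force: [0.6, -3.2, 2.6]
width: 0.0258
```

Request:
arm_command([
  [0,3,0,0,0,0,-1],
  [0,6,0,0,0,0,-1],
  [0,8,0,0,0,0,-1],
  [0,8,0,0,0,0,-1],
])

```text
time_s: 22.85
tcp_pos: [0.6439, -0.1092, 0.1777]
tool_rot: [0.677, 0.736, -0.003, -0.002]
contact_force: [-10.4, -4.0, 6.0]
width: 0.0256
```

Request:
arm_command([
  [0,2,0,0,0,0,-1],
  [0,4,0,0,0,0,-1],
  [0,4,0,0,0,0,-1],
  [0,4,0,0,0,0,-1],
])

```text
time_s: 23.18
tcp_pos: [0.6438, -0.1093, 0.1775]
tool_rot: [0.677, 0.736, -0.006, -0.006]
contact_force: [-20.5, -4.6, 9.0]
width: 0.0262
```

The end stop is confirmed: 20 N with no movement. Total travel was 133 mm, so it started about 7 mm ajar. I'll back off and release.

Request:
arm_command([
  [0,-4,0,0,0,0,-1],
  [0,-7,0,0,0,0,-1],
  [0,-7,0,0,0,0,0.1],
  [0,-7,0,0,0,0,0.1],
  [0,-7,0,0,0,0,0.1],
  [0,-7,-10,0,0,0,0.1],
  [0,-7,-50,0,0,0,0.1],
  [0,-7,-90,0,0,0,0.1],
])

```text
time_s: 23.85
tcp_pos: [0.6422, -0.1079, 0.2651]
tool_rot: [0.676, 0.737, -0.002, -0.004]
contact_force: [0.8, -0.1, -0.1]
width: 0.0518
```

```bash
python3 -c "
from h import *
p,d,c,M=cam('wrist');save(p,'w10');P=cloud(d,c,M)
q=P.reshape(-1,3); m=(q[:,2]>.2)&(q[:,2]<.216)&(np.hypot(q[:,0]-.644,q[:,1]+.11)<.04); print(m.sum(),cv2.minAreaRect(q[m][:,:2].astype(np.float32)))
goto(.53,.15,.27,94.5)"
```

```text
702 ((0.6426928639411926, -0.10877922177314758), (0.025504544377326965, 0.01619946025311947), 4.792128562927246)
t 23.9 cur [ 0.6456 -0.1088  0.2783] psi 4.9 q [-0.25  0.32  0.96  0.    1.85 -0.34]
MOVE [267.8 -93.1   6.1] ROT [ 0.007  0.013 -1.564] rows 6.800337093365239 12.512608781466522
```

View pics/w10.png

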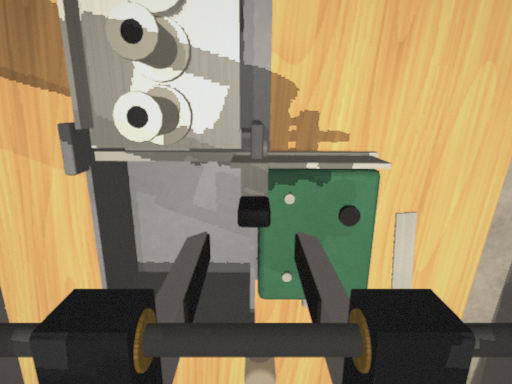

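The shutter is open: grip at (253,212), 132.5 mm from where it started. Next is the tray handle, with the jaws turned along feeder y.

Request:
arm_command([
  [20,-7,0,0,0,-0.12,0.1],
  [45,-15,0,0,0,-0.24,0.1],
  [70,-24,0,0,0,-0.36,0.1],
  [95,-33,0,0,0,-0.48,0.1],
  [120,-41,0,0,0,-0.6,0.1],
  [145,-50,0,0,0,-0.72,0.1],
  [170,-59,0,0,0,-0.84,0.1],
  [195,-67,0,0,0,-0.96,0.1],
])

```text
time_s: 24.57
tcp_pos: [0.5597, 0.0814, 0.2682]
tool_rot: [0.257, 0.966, 0.001, 0.0]
contact_force: [0.4, 0.3, 0.8]
width: 0.0515
```

```bash
python3 -c "
from h import *
goto(.53,.16,.27,94.5)"
```

```text
t 24.5667 cur [0.5597 0.0814 0.2682] psi 60.3 q [ 0.04  0.12  1.21  0.    1.81 -1.01]
MOVE [64.8 53.6 -1.7] ROT [ 0.001  0.001 -0.598] rows 2.0158680272785423 4.783395738520808
```

Request:
arm_command([
  [15,12,0,0,0,-0.12,0.1],
  [35,28,0,0,0,-0.24,0.1],
  [55,45,0,0,0,-0.36,0.1],
  [65,53,0,0,0,-0.48,0.1],
  [65,53,0,0,0,-0.598,0.1],
  [65,53,0,0,0,-0.598,0.1],
  [65,53,0,0,0,-0.598,0.1],
])

```text
time_s: 25.15
tcp_pos: [0.5307, 0.1587, 0.268]
tool_rot: [-0.035, 0.999, 0.0, 0.0]
contact_force: [-0.3, -0.3, -0.6]
width: 0.0516
```

```bash
python3 -c "
from h import *
p,d,c,M=cam('wrist');save(p,'w11');P=cloud(d,c,M)
q=P.reshape(-1,3); m=(q[:,2]>.155)&(q[:,2]<.18)&(abs(q[:,1]-.16)<.02)&(abs(q[:,0]-.53)<.08); print(m.sum(),cv2.minAreaRect(q[m][:,:2].astype(np.float32)),np.median(q[m],0),np.percentile(q[m][:,2],97))
goto(.53,.161,.27,94.5)"
```

```text
2147 ((0.5318883657455444, 0.1575307548046112), (0.130270317196846, 0.022013723850250244), 4.728058338165283) [0.52560444 0.16070976 0.16748218] 0.16939545002277162
t 25.2 cur [0.5307 0.1583 0.2678] psi 94.0 q [ 0.19  0.09  1.24  0.    1.81 -1.45]
MOVE [ 0.5  2.7 -2.2] ROT [ 0.     0.001 -0.009] rows 0.08512723355996153 0.07233302758568132
```

View pics/w11.png

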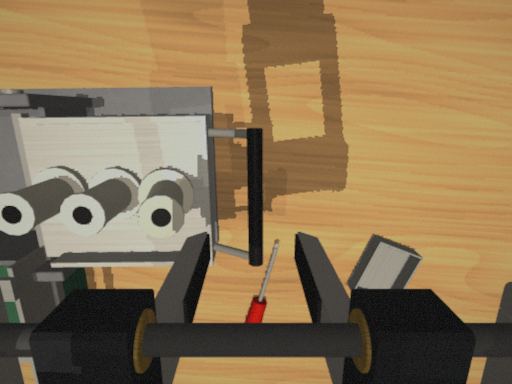

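Request:
arm_command([
  [0,3,35,0,0,0,0.1],
  [0,3,75,0,0,0,0.1],
  [0,3,110,0,0,0,0.1],
  [0,3,125,0,0,0,0.1],
  [0,3,125,0,0,0,0.1],
  [0,3,125,0,0,0,0.1],
], grip_force=40)

```text
time_s: 25.7
tcp_pos: [0.5301, 0.1606, 0.1419]
tool_rot: [-0.035, 0.999, -0.0, -0.001]
contact_force: [0.4, -0.8, 0.5]
width: 0.0518
```

Request:
arm_command([
  [0,0,0,0,0,0,-1],
  [0,0,0,0,0,0,-1],
  [0,0,0,0,0,0,-1],
  [0,0,0,0,0,0,-1],
  [0,0,0,0,0,0,-1],
  [0,0,0,0,0,0,-1],
  [0,0,0,0,0,0,-1],
])

```text
time_s: 26.28
tcp_pos: [0.5306, 0.1614, 0.143]
tool_rot: [-0.036, 0.999, 0.0, 0.0]
contact_force: [-0.5, 0.6, 1.4]
width: 0.0128
```

Run:
```python
from h import *
s=readout.state();print(s['width'],s['contact_force'])
goto(*s['tcp_pos'],94.5)
Rm=R.from_quat(s['tool_rot']).as_matrix()
r=np.hypot(.235,.042);a0=np.arctan2(.042,.235)
th=np.radians(4.6)
for deg in [5,10,15,20,25,30,35,40,45,48]:
    a=a0+np.radians(deg)
    dy=r*np.cos(a)-.235; dz=r*np.sin(a)-.042
    dW=np.array([-np.sin(th)*dy,np.cos(th)*dy,dz])
    print(deg,np.round(Rm.T@dW*1000,1))
```

```text
0.0128319474679326 [-0.45265243  0.57027187  1.42928936]
t 26.2833 cur [0.5306 0.1614 0.143 ] psi 94.1 q [ 0.19  0.12  1.46  0.    1.56 -1.45]
MOVE [0. 0. 0.] ROT [ 0.001  0.001 -0.006] rows 0.0 0.050193018057720785
5 [ -0.1  -4.5 -20.3]
10 [ -0.1 -10.8 -40.2]
15 [ -0.2 -18.8 -59.4]
20 [ -0.3 -28.5 -77.9]
25 [ -0.4 -39.7 -95.4]
30 [  -0.5  -52.4 -111.9]
35 [  -0.6  -66.5 -127.2]
40 [  -0.8  -81.9 -141.3]
45 [  -0.9  -98.4 -153.9]
48 [  -1.  -108.9 -160.8]
```

Request:
arm_command([
  [0,-2,-10,0,0,0,-1],
  [0,-4.5,-20,0,0,0,-1],
  [0,-7.5,-30,0,0,0,-1],
  [0,-11,-40,0,0,0,-1],
  [0,-14.5,-50,0,0,0,-1],
  [0,-19,-59,0,0,0,-1],
  [0,-19,-59,0,0,0,-1],
])

```text
time_s: 26.87
tcp_pos: [0.532, 0.1435, 0.2022]
tool_rot: [-0.036, 0.999, 0.002, 0.0]
contact_force: [0.4, 3.5, 1.1]
width: 0.0127
```

Run:
```python
from h import *
s=readout.state();print(s['width'],s['contact_force'],s['tcp_pos'])
p,d,c,M=cam('side');save(cv2.resize(p[130:330,150:420],(800,593)),'s12')
```

```text
0.012715488660525758 [0.35397469 3.53922824 1.13583491] [0.53199971 0.1434517  0.20219347]
```

View pics/s12.png

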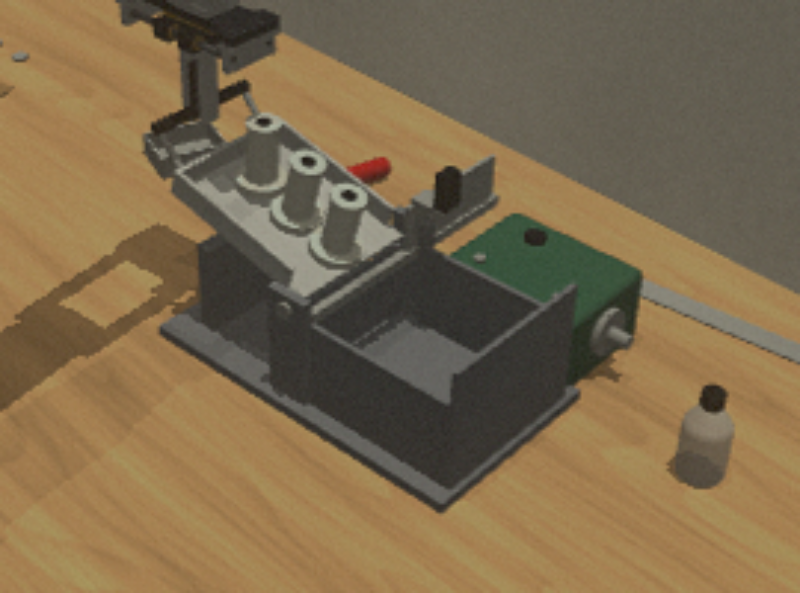

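At about 15° the spools are standing and the tray is following the gripper. Continuing to 35°, then on to about 45°.

Request:
arm_command([
  [0,-5,-9,0,0,0,-1],
  [0,-9.7,-18.5,0,0,0,-1],
  [0,-15,-27,0,0,0,-1],
  [0,-21,-36,0,0,0,-1],
  [0,-27,-44.5,0,0,0,-1],
  [0,-33.6,-52.5,0,0,0,-1],
  [0,-40.5,-60,0,0,0,-1],
  [0,-47.7,-67.8,0,0,0,-1],
])

```text
time_s: 27.58
tcp_pos: [0.5357, 0.0988, 0.2701]
tool_rot: [-0.038, 0.999, 0.004, 0.001]
contact_force: [2.1, 11.5, 0.7]
width: 0.0131
```

Request:
arm_command([
  [0,-7.5,-7,0,0,0,-1],
  [0,-15,-14,0,0,0,-1],
  [0,-23.5,-20.5,0,0,0,-1],
  [0,-32,-26.7,0,0,0,-1],
  [0,-32,-26.7,0,0,0,-1],
  [0,-32,-26.7,0,0,0,-1],
])

```text
time_s: 28.08
tcp_pos: [0.5385, 0.0656, 0.3]
tool_rot: [-0.038, 0.999, 0.003, 0.004]
contact_force: [0.6, 7.2, 10.6]
width: 0.0128
```

Run:
```python
from h import *
s=readout.state();print(s['width'],s['contact_force'],s['tcp_pos'])
h=np.array([.548,-.072]);y=np.array([-np.sin(np.radians(4.6)),np.cos(np.radians(4.6))])
a=np.degrees(np.arctan2(s['tcp_pos'][2]+.019-.12,(s['tcp_pos'][:2]-h)@y))-10.13;print('tilt',a)
p,d,c,M=cam('side');save(cv2.resize(p[130:330,150:420],(800,593)),'s13')
p,d,c,M=cam('top');save(cv2.resize(p[130:270,120:420],(800,373)),'t13')
```

```text
0.012823794430250512 [ 0.55002372  7.22446829 10.59803805] [0.53846141 0.0656147  0.30002946]
tilt 45.146290602264784
```

View pics/s13.png

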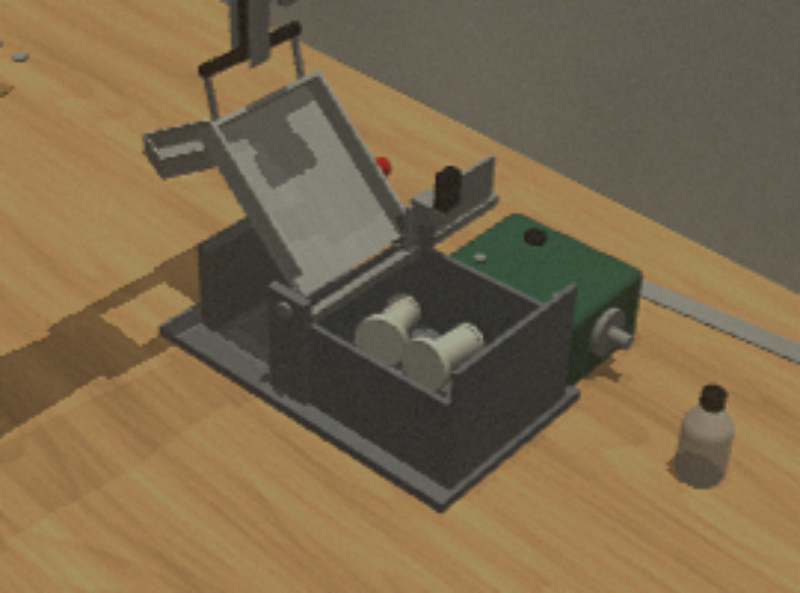

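View pics/t13.png

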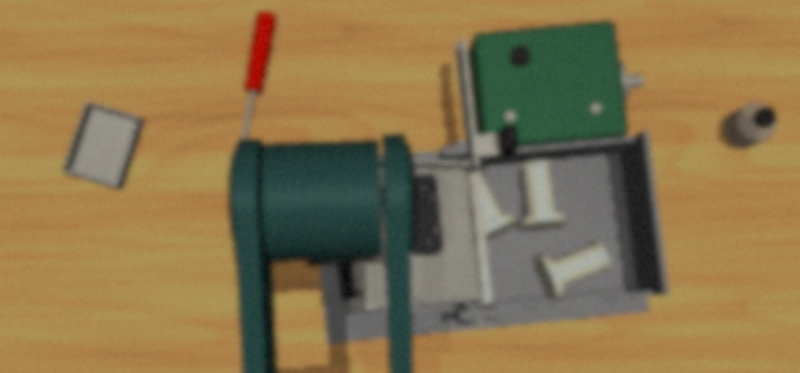

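Request:
arm_command([
  [0,0,0,0,0,0,-1],
  [0,0,0,0,0,0,-1],
  [0,0,0,0,0,0,-1],
  [0,0,0,0,0,0,-1],
  [0,0,0,0,0,0,-1],
  [0,0,0,0,0,0,-1],
  [0,0,0,0,0,0,-1],
  [0,0,0,0,0,0,-1],
])

```text
time_s: 28.85
tcp_pos: [0.5384, 0.0656, 0.3]
tool_rot: [-0.038, 0.999, 0.002, 0.004]
contact_force: [1.5, 8.3, 10.0]
width: 0.013
```

Run:
```python
from h import *
p,d,c,M=cam('top');save(cv2.resize(p[170:270,260:400],(800,571)),'t14');P=cloud(d,c,M)
for u,v in [(300,200),(303,206),(306,209),(322,205),(335,230),(330,213)]: print(u,v,np.round(P[v,u],3),p[v,u])
s=readout.state();print(s['tcp_pos'],s['width'])
```

```text
300 200 [ 0.605 -0.09   0.052] [167 165 147]
303 206 [ 0.585 -0.099  0.055] [167 170 157]
306 209 [ 0.576 -0.108  0.053] [164 162 144]
322 205 [ 0.587 -0.158  0.058] [171 174 162]
335 230 [ 0.508 -0.197  0.053] [170 174 164]
330 213 [ 0.562 -0.184  0.048] [110 107  97]
[0.53845443 0.06559445 0.30001081] 0.013039546862121162
```

View pics/t14.png

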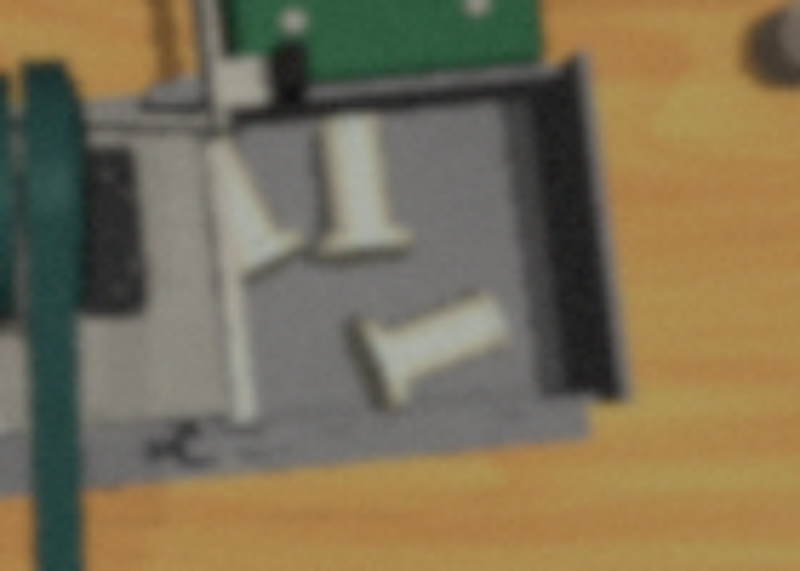

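All three spools are lying on the magazine floor, with tops at z of about 0.05, and the tilt was held at 45°. Now I'll bring the tray back level.

Request:
arm_command([
  [0,8,6,0,0,0,-1],
  [0,16.5,12.6,0,0,0,-1],
  [0,24.5,19.5,0,0,0,-1],
  [0,32,26.7,0,0,0,-1],
  [0,39.5,34.5,0,0,0,-1],
  [0,46,42,0,0,0,-1],
  [0,52.7,50,0,0,0,-1],
  [0,58.7,58.5,0,0,0,-1],
])

```text
time_s: 29.57
tcp_pos: [0.5337, 0.1227, 0.2398]
tool_rot: [-0.037, 0.999, 0.001, 0.002]
contact_force: [-0.7, 3.9, 5.4]
width: 0.0131
```

Request:
arm_command([
  [0,6,8.5,0,0,0,-1],
  [0,11,17.5,0,0,0,-1],
  [0,16.3,26.5,0,0,0,-1],
  [0,21,36,0,0,0,-1],
  [0,25.3,45.5,0,0,0,-1],
  [0,29,55,0,0,0,-1],
  [0,32,65,0,0,0,-1],
  [0,35.2,75,0,0,0,-1],
])

```text
time_s: 30.23
tcp_pos: [0.5308, 0.1574, 0.1617]
tool_rot: [-0.036, 0.999, 0.001, 0.0]
contact_force: [0.0, 4.4, 3.6]
width: 0.013
```

Run:
```python
from h import *
goto(.5306,.1614,.143)
s=readout.state();print(s['contact_force'],s['width'])
```

```text
t 30.2333 cur [0.5308 0.1574 0.1617] psi 94.2 q [ 0.19  0.11  1.44  0.    1.6  -1.46]
MOVE [-0.1  4.  18.7] ROT [ 0.001  0.001 -0.   ] rows 0.4586319935426845 0.012106189459573648
[0.03734415 4.37502612 3.60439823] 0.013011818428562387
```

Request:
arm_command([
  [0,2,7,0,0,0,-1],
  [0,3,13,0,0,0,-1],
  [0,4,18,0,0,0,-1],
  [0,4,20,0,0,0,-1],
  [0,4,20,0,0,0,-1],
  [0,4,20,0,0,0,-1],
])

```text
time_s: 30.73
tcp_pos: [0.5303, 0.1614, 0.1424]
tool_rot: [-0.036, 0.999, 0.001, 0.0]
contact_force: [-0.9, 5.2, 5.3]
width: 0.0126
```

Request:
arm_command([
  [0,0,2,0,0,0,-1],
  [0,0,3,0,0,0,-1],
  [0,0,3,0,0,0,-1],
  [0,0,3,0,0,0,-1],
])

```text
time_s: 31.07
tcp_pos: [0.5305, 0.1614, 0.1423]
tool_rot: [-0.036, 0.999, 0.001, 0.001]
contact_force: [-4.8, 4.8, 14.1]
width: 0.0129
```

At the level stop: the force rises and there is no motion. I'll unload, release and lift.

Request:
arm_command([
  [0,0,-3,0,0,0,-1],
  [0,0,-3,0,0,0,0.1],
  [0,0,-3,0,0,0,0.1],
  [0,0,-3,0,0,0,0.1],
  [0,0,-3,0,0,0,0.1],
  [0,0,-3,0,0,0,0.1],
  [0,0,-15,0,0,0,0.1],
  [0,0,-45,0,0,0,0.1],
])

```text
time_s: 31.73
tcp_pos: [0.5277, 0.1595, 0.1802]
tool_rot: [-0.036, 0.999, -0.001, -0.005]
contact_force: [0.8, -0.1, -0.0]
width: 0.051
```

Request:
arm_command([
  [0,0,-35,0,0,0,0.1],
  [0,0,-75,0,0,0,0.1],
  [0,0,-80,0,0,0,0.1],
  [0,0,-80,0,0,0,0.1],
])

```text
time_s: 32.07
tcp_pos: [0.5322, 0.1605, 0.2698]
tool_rot: [-0.036, 0.999, 0.001, 0.005]
contact_force: [-0.0, 0.1, -1.2]
width: 0.0517
```

Run:
```python
from h import *
p,d,c,M=cam('wrist');save(p,'w15');P=cloud(d,c,M)
q=P.reshape(-1,3); m=(q[:,2]>.15)&(q[:,2]<.19)&(abs(q[:,1]-.16)<.02)&(abs(q[:,0]-.53)<.08); print(m.sum(),np.median(q[m],0),np.percentile(q[m][:,2],97))
f=q[(abs(q[:,0]-.541)<.05)&(abs(q[:,1]-.03)<.07)&(q[:,2]>.1)&(q[:,2]<.14)]
A=np.c_[f[:,:2],np.ones(len(f))]; k=np.linalg.lstsq(A,f[:,2],rcond=None)[0]; print('floor slope deg',np.degrees(np.arctan(k[:2])),f[:,2].mean())
goto(.6427,-.1088,.275,4.6)
```

```text
2227 [0.52596437 0.16034352 0.16739212] 0.16934114864329852
floor slope deg [0.05345829 0.06436732] 0.11951855026424243
t 32.1167 cur [0.5311 0.1604 0.2666] psi 94.1 q [ 0.19  0.09  1.25 -0.    1.8  -1.45]
MOVE [ -92.  -276.5   -8.1] ROT [0.003 0.003 1.562] rows 6.990509880561305 12.503366262300522
```

View pics/w15.png

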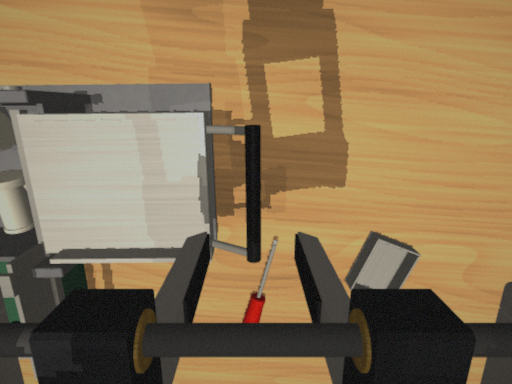

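The tray is level (slope 0.06°, the same handle position as before) and empty. Now I'll go back to the shutter grip.

Request:
arm_command([
  [-9,-27,-8,0,0,0.12,0.1],
  [-18,-54,-8,0,0,0.24,0.1],
  [-27,-80,-8,0,0,0.36,0.1],
  [-36,-107,-8,0,0,0.48,0.1],
  [-45,-134,-8,0,0,0.6,0.1],
  [-54,-161,-8,0,0,0.72,0.1],
  [-63,-188,-8,0,0,0.84,0.1],
  [-72,-215,-8,0,0,0.96,0.1],
])

```text
time_s: 32.78
tcp_pos: [0.6171, -0.0502, 0.2695]
tool_rot: [0.432, 0.902, -0.001, -0.002]
contact_force: [-0.1, 0.6, 0.1]
width: 0.0518
```

Run:
```python
from h import *
goto(.6427,-.1088,.28,4.6)
```

```text
t 32.7833 cur [ 0.6171 -0.0502  0.2695] psi 38.8 q [-0.17  0.25  1.06 -0.    1.84 -0.85]
MOVE [-61.7 -16.8 -10.7] ROT [-0.004 -0.003  0.597] rows 1.5546072320259685 4.773893500863572
```

Request:
arm_command([
  [-13,-4,-10,0,0,0.12,0.1],
  [-27,-8,-10,0,0,0.24,0.1],
  [-42,-12,-10,0,0,0.36,0.1],
  [-58,-16,-10,0,0,0.48,0.1],
  [-62,-17,-10,0,0,0.597,0.1],
  [-62,-17,-10,0,0,0.597,0.1],
  [-62,-17,-10,0,0,0.597,0.1],
])

```text
time_s: 33.37
tcp_pos: [0.643, -0.1077, 0.2798]
tool_rot: [0.675, 0.738, -0.001, -0.002]
contact_force: [-0.4, -0.1, -0.0]
width: 0.0515
```

```bash
python3 -c "
from h import *
p,d,c,M=cam('wrist');save(p,'w16');P=cloud(d,c,M)
q=P.reshape(-1,3); m=(q[:,2]>.2)&(q[:,2]<.216)&(np.hypot(q[:,0]-.644,q[:,1]+.11)<.04); r=cv2.minAreaRect(q[m][:,:2].astype(np.float32));print(m.sum(),r)
goto(r[0][0],r[0][1],.178,4.6)"
```

```text
609 ((0.6427690982818604, -0.10834604501724243), (0.025240164250135422, 0.015265447087585926), 4.484797954559326)
t 33.4167 cur [ 0.6431 -0.1073  0.2806] psi 5.1 q [-0.25  0.33  0.94  0.    1.88 -0.34]
MOVE [-1.200e+00 -1.000e-01  1.026e+02] ROT [-0.003 -0.001  0.009] rows 2.460388731307425 0.07480836560448306
```

View pics/w16.png

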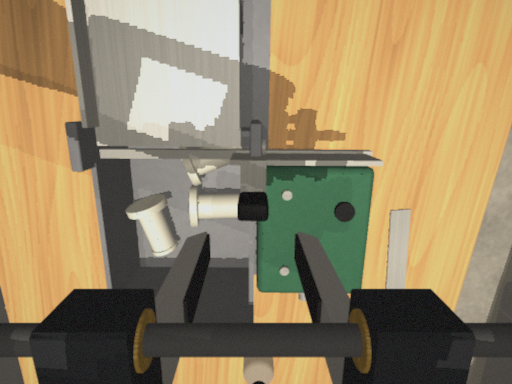

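Request:
arm_command([
  [-1,0,35,0,0,0.008,0.1],
  [-1,0,75,0,0,0.008,0.1],
  [-1,0,98,0,0,0.008,0.1],
  [-1,0,103,0,0,0.008,0.1],
  [-1,0,103,0,0,0.008,0.1],
  [-1,0,103,0,0,0.008,-1],
  [-1,0,103,0,0,0.008,-1],
  [-1,0,103,0,0,0.008,-1],
], grip_force=25)

```text
time_s: 34.08
tcp_pos: [0.6451, -0.1088, 0.1827]
tool_rot: [0.679, 0.734, 0.001, 0.002]
contact_force: [0.2, -0.1, -0.1]
width: 0.035
```

Request:
arm_command([
  [0,0,0,0,0,0,-1],
  [0,0,0,0,0,0,-1],
  [0,0,0,0,0,0,-1],
  [0,0,0,0,0,0,-1],
])

```text
time_s: 34.42
tcp_pos: [0.6439, -0.109, 0.1817]
tool_rot: [0.679, 0.734, 0.0, 0.001]
contact_force: [-2.2, 0.1, 6.4]
width: 0.0259
```

Request:
arm_command([
  [0,-10,0,0,0,0,-1],
  [0,-24,0,0,0,0,-1],
  [0,-38,0,0,0,0,-1],
  [0,-52,0,0,0,0,-1],
  [0,-66,0,0,0,0,-1],
  [0,-80,0,0,0,0,-1],
  [0,-94,0,0,0,0,-1],
  [0,-108,0,0,0,0,-1],
])

```text
time_s: 35.08
tcp_pos: [0.5372, -0.1177, 0.1816]
tool_rot: [0.679, 0.734, 0.001, 0.003]
contact_force: [2.5, -1.6, 5.2]
width: 0.0257
```

Request:
arm_command([
  [0,-6,0,0,0,0,-1],
  [0,-12,0,0,0,0,-1],
  [0,-18,0,0,0,0,-1],
  [0,-24,0,0,0,0,-1],
  [0,-28,0,0,0,0,-1],
  [0,-28,0,0,0,0,-1],
])

```text
time_s: 35.58
tcp_pos: [0.5089, -0.1201, 0.1816]
tool_rot: [0.679, 0.734, 0.0, 0.002]
contact_force: [-0.4, -1.7, 7.6]
width: 0.0263
```

Request:
arm_command([
  [0,-3,0,0,0,0,-1],
  [0,-6,0,0,0,0,-1],
  [0,-8,0,0,0,0,-1],
  [0,-8,0,0,0,0,-1],
])

```text
time_s: 35.92
tcp_pos: [0.5043, -0.1205, 0.1815]
tool_rot: [0.679, 0.734, 0.003, 0.005]
contact_force: [9.0, -1.6, 3.7]
width: 0.0258
```

Request:
arm_command([
  [0,-2,0,0,0,0,-1],
  [0,-3,0,0,0,0,-1],
  [0,-3,0,0,0,0,-1],
  [0,-3,0,0,0,0,-1],
])

```text
time_s: 36.25
tcp_pos: [0.5043, -0.1205, 0.1815]
tool_rot: [0.679, 0.735, 0.005, 0.007]
contact_force: [16.7, 0.1, -0.4]
width: 0.026
```

Request:
arm_command([
  [0,4,0,0,0,0,-1],
  [0,5.5,0,0,0,0,-1],
  [0,5.5,0,0,0,0,0.1],
  [0,5.5,0,0,0,0,0.1],
  [0,5.5,0,0,0,0,0.1],
  [0,5.5,0,0,0,0,0.1],
  [0,5.5,-30,0,0,0,0.1],
  [0,5.5,-70,0,0,0,0.1],
])

```text
time_s: 36.92
tcp_pos: [0.5001, -0.1188, 0.2449]
tool_rot: [0.679, 0.734, -0.002, -0.005]
contact_force: [0.6, 0.6, -0.4]
width: 0.0512
```

Request:
arm_command([
  [35,0,-30,0,0,0,0.1],
  [70,0,-60,0,0,0,0.1],
  [105,0,-60,0,0,0,0.1],
  [140,0,-60,0,0,0,0.1],
  [140,0,-60,0,0,0,0.1],
  [140,0,-60,0,0,0,0.1],
])

```text
time_s: 37.42
tcp_pos: [0.4915, 0.0213, 0.3094]
tool_rot: [0.678, 0.735, 0.0, 0.0]
contact_force: [-0.4, -0.6, 0.3]
width: 0.0517
```

```bash
python3 -c "
from h import *
s=readout.state();print(s['tcp_pos'],s['contact_force'])
p,d,c,M=cam('top');save(p,'t17')
p,d,c,M=cam('side');save(p,'s17')
goto(.40,.15,.4)"
```

```text
[0.49150567 0.02133634 0.30944269] [-0.43022035 -0.64442348  0.25794343]
t 37.5167 cur [0.4916 0.0194 0.3087] psi 4.5 q [-0.08 -0.04  1.3  -0.    1.89 -0.15]
MOVE [137.3 -81.3 -91.2] ROT [-0.001  0.     0.   ] rows 4.407571276674803 0.010709022338168289
```

View pics/t17.png

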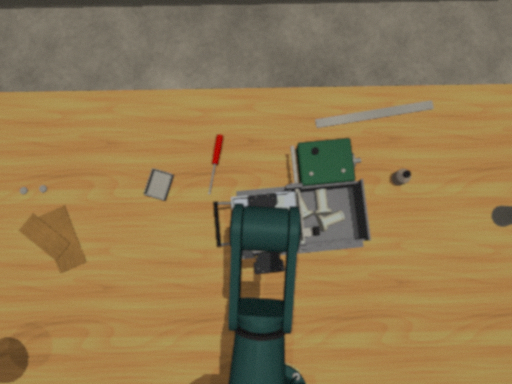

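View pics/s17.png

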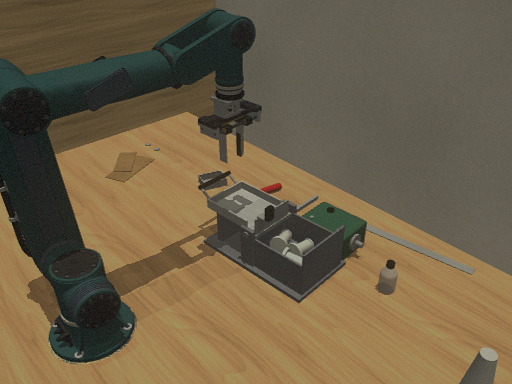

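```bash
python3 -c "
from h import *
p,d,c,M=cam('wrist');save(p,'w18');P=cloud(d,c,M)
q=P.reshape(-1,3); m=(q[:,2]>.2)&(q[:,2]<.216)&(np.hypot(q[:,0]-.504,q[:,1]+.12)<.04); print(m.sum(),cv2.minAreaRect(q[m][:,:2].astype(np.float32)) if m.sum()>5 else 0)
"
```

```text
66 ((0.503408670425415, -0.1127985268831253), (0.024178795516490936, 0.0025063706561923027), 3.6182894706726074)
```

View pics/w18.png

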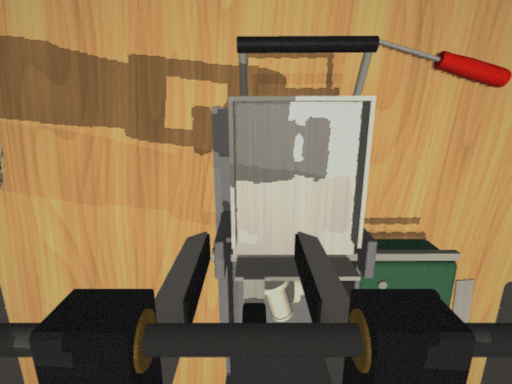

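The shutter grip is at x of about 0.5034 after a 140 mm travel, so it is fully shut. The tray is empty and level, and the arm is clear of everything.

```bash
python3 -c "
from h import *
print(arm.hand_in())"
```

```text
the job is handed in; nothing more can be done
None
```

The job is done and handed in at about 38 s of the 210 s allowed; no verdict was reported.

- **Loading:** I found three white spools on the bench and no fourth. All three were stood in the tray before the shutter was opened.
- **Shutter open:** It opened to its end stop, with 20 N of resistance and no further movement. The travel was 133 mm, so it had started about 7 mm ajar. After I let go, the camera placed the grip within about 1 mm of where it stopped, which is within its error.
- **Tipping:** I raised the tray to about 45° and held it for just over a second, until all three spools were lying on the magazine floor. I then lowered it onto its level stop. The camera measured the floor slope at 0.06°, with the tray empty.
- **Shutter shut:** It travelled 140 mm back and stopped against 17 N. After release, the camera showed the grip within about 1 mm of that stop.

In the last pictures the oil bottle, screwdriver and tin were where they started, and the arm was clear of everything. The spools are in the magazine, though I only saw them from above and the side at that point. Force readings stayed at about 22 N or less. I saw no knocked spool or slackening of the grip; the third spool only nudged the second about 5 mm inside the tray.

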